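Strip the wax flattening press

TASK

The violet wax block in the flattening press has cooled, so take the press apart from the top down: lay each of the two steel weights flat in the round wooden cup made for it (large in the large cup, small in the small one), put the pressing bar down on its wooden rest with both pins through its end holes and the bar lying flat on the wood, then lay the wax block flat inside the aluminium tray, about central and square with it. Let go of everything and do not knock the mug about.

Things in the scene. Friction and masses are not known exactly. Their poses are not given: they have to be found in the camera images.
- press_bed: Press bed, fixed: grey metal plate 90 (its x) x 130 (its y) x 8 mm, steel pad on it with top 10 mm above the bench; two upright dowels 8 mm thick, tops 55 mm above the bench, at its y = +-48 mm. Origin: centre of underside, on the bench. It carries, bottom up, all centred: wax block, bar, large weight, small weight. Bed, cups, rest and tray swap places from start to start.
- wax_block: Violet wax block, X-shaped star in plan, 66 (its x) x 78 (its y) x 24 mm, 75 g. Origin: centre of underside, z up. Waist about 40 mm wide along its x at y = 0: grip there, fingers closing along its x. At the start on the pad, long side along the bed's y, underside 10 mm above the bench; its points show beside the bar.
- press_bar: Flat aluminium bar 34 (its x) x 130 (its y) x 12 mm, 0.25 kg; through holes 19 mm wide at its y = +-48 mm; on its middle a boss 34 mm wide, 4 mm high, and a square steel post 14 x 14 mm (sides along x, y), top 78 mm above the underside: lift by it. Origin: centre of underside, z up. Starts on the wax block, underside 34 mm above the bench, loose round the dowels, which stand 9 mm out of it.
- large_weight: Large weight: plain steel disc 60 mm across, 26 mm high, about 0.5 kg, with a bore 22 mm wide, loose round the post of the bar. Origin: centre of the underside. At the start its underside rests on the boss, 50 mm above the bench.
- small_weight: Small weight: plain steel disc 42 mm across, 24 mm high, about 0.19 kg, with a bore 22 mm wide, loose round the post. Origin: centre of the underside. At the start it lies on the large weight, underside 76 mm above the bench; the post stands 12 mm out of its top.
- large_cup: Large shallow round wooden cup, fixed to the bench: 92 mm across outside, recess 78 mm across, its floor 5 mm and its rim 10 mm above the bench. Place of the large weight. Origin: centre of the underside, on the bench.
- small_cup: Small shallow round wooden cup, fixed to the bench: 72 mm across outside, recess 58 mm across, its floor 5 mm and its rim 10 mm above the bench. Place of the small weight; the large one does not go in. Origin: centre of the underside, on the bench.
- bar_rest: Wooden rest for the bar, fixed: strip 46 (its x) x 138 (its y) x 10 mm with two upright steel pins 8 mm thick with tapered tips, tops 36 mm above the bench, at its y = +-48 mm like the holes of the bar. Either end of the bar may go on either pin. Origin: centre of underside, on the bench.
- wax_tray: Shallow aluminium tray with a grey lining, fixed to the bench: 94 (its x) x 106 (its y) mm outside, inside 86 x 98 mm, floor 4 mm and rim 12 mm above the bench. Place of the wax block, long side along the tray's long side (its y), either way round. Origin: centre of the underside, on the bench.
- mug: White spotted mug, 82 mm across, 91 mm high, with a handle, a bystander at the right of the bench, toward the robot. Origin: near the middle of its underside. Leave it standing where it is.

How it is judged:
By the outcome, as a careful person would: the job done as asked, in the order asked, and still so for the second after the job is handed in, with the robot touching nothing.
It also fails if it takes over 88 s, if anything falls off the work surface, if the arm or the gripper's body presses on something with over 40 N, if the wrist force passes 120 N, or if a joint passes its speed limit or range.

ROBOT

A 6-joint arm with a two-finger parallel gripper is mounted at the origin on the work surface; the furniture and walls round the work are solid. World frame = base frame: x ahead of the robot, y to its left, z up, the work surface at z = 0. Lengths are in m, angles in degrees, forces in N, time in s.
With the tool pointing down it reaches from about 0.35 to 0.875 m from the base axis. Payload 4.2 kg.
Tool frame: the origin (TCP) lies between the finger pads; the fingertips stand 17 mm ahead of it and the grasp point (between the pads) lies 2 mm behind it; z points along the fingers, y is the direction in which the jaws open and shut (so a half turn about z gives the same grasp; the last joint's range is limited). The gripper opens to 87 mm and grips with 3 to 60 N. Pads are 19 mm wide; open, the fingers measure 117 mm over their backs; the gripper's body (75 mm by 190 mm) begins 51 mm behind the grasp point.
Start: joints at [87.239, 22.042, 0.453, 0, -68.411, -14.817], TCP at [0.189, 0.596, 0.24] pointing down, gripper open.
Joint ranges: [-179.83, 179.83], [-69.29, 118.12], [-61.27, 80.66], [-181.25, 117.63], [-171.15, -9.14], [-177.46, 177.46]. Speed limits (degrees/s): [159.86, 159.86, 180, 180, 180, 180].

INTERFACE

Orientations are given as a 3x3 rotation matrix whose columns are the frame's x, y, z axes.
In Python, from station import r gives the robot as it stands.
- The arm moves only by the shell command python3 -m creep 'ROWS'. ROWS is JSON, a list of rows, each a list of 7 numbers: the opening, from 0 (shut) to 1 (fully open), then the shift along the tool's x, y, z scaled (see below), then the turn, a rotation vector about the tool's x, y, z scaled (see below). A call has 1 to 5 rows; each row is the pose to reach, as a shift and turn from the pose measured when the call began, along the tool's axes at that moment, turning the shorter way round; what a row does not reach only later rows make up. The controller multiplies each number of a shift by 300 mm and each number of a turn by 180 degrees. A row lasts 1/12 s, in which the tool goes at most 41.7 mm and 7.16 degrees, less where a joint would pass 70% of its speed; a pose out of reach is approached as far as the arm can. A call with a number of a shift or a turn outside -1 to 1 is refused whole. A call with a gripper value outside its range is refused whole. The fingers move at their own pace and stop on an object; the grip force is fixed at half the most. Time passes only in rows, so rows that repeat a pose let the fingers close. It gives the time, the measured TCP pose, the force and the opening at its end, in the units of the state.
- r.sense(): the state, without advancing time (a new reading comes with each control period).
- r.capture(name): name is "scene" or "top" or "wrist"; returns the picture (480x640x3 uint8, blue, green, red); there is no depth.
- r.camera_model(name): a dict with "mtx" (3x3 intrinsics, pixels), "R" (3x3) and "t" (3): a world point X has camera coordinates R X + t; the wrist camera has in their place "mount" (4x4, takes a point from camera to tool coordinates, whose origin is the TCP and whose axes are the flange's). Camera axes: x right, y down, z forward; pixel columns grow to the right and rows downward; lengths in m; the calibration is good to about 2 mm. A picture is of the moment at which its call begins: read the wrist's pose just before it. camera_model takes no time and is no camera call.
- r.finish_job(): hands the job in, once; it reports no verdict.
Trained networks look in the newest picture that a camera, given by its name, has taken for a name from the list of things; names that differ only in an ending like _2 or _b are one class to them, and where a whole thing is asked for, a point or a joint stands for the part that bears it (a point fixed in the world has none). Each returns a list of dicts, best first, with "score" (0 to 1); they miss things now and then, are a little off and sometimes report something else, mostly with a low value. They report only what shows in the picture. A call takes as long as a camera call.
- r.recognise(camera, target): "rect" ([left, top, right, bottom] as shares, 0 to 1, of the picture: columns of its width, rows of its height, round what is visible of it).
- r.outline_of(camera, target): "pixels" (480x640 bool, what is visible of it) and "rect" ([left, top, right, bottom] as shares, 0 to 1, of the picture: columns of its width, rows of its height, round what is visible of it).
The state is a dict: "time_s": time; "joints": joint angles; "joint_velocities": joint speeds; "effort": joint torques, N m; "tcp_pos": TCP position; "ee_rot": TCP orientation; "wrist_force": force on the tool from outside, world axes, zero at the start; "moment": the same for the moment, N m; "gripper_width": opening from 0.0 (shut) to 1.0 (fully open).
Only numpy, scipy, OpenCV 4.12 (cv2) and the standard library are available. Lean on these libraries where they do the work, as an engineer would, in place of code of your own. Each camera call takes 0.05 s, during which the arm holds its last target.

## Working session

There is one attempt and no reset: what is moved stays moved. The work goes in short steps, Python scripts to look and compute and a shell command to move; the robot and the scene stay as the last step left them, time stands still between calls to the robot, and variables do not carry over. Pictures are saved under pics/ and viewed, and the job is handed in when it is done.

```bash
ls; mkdir -p pics
python3 - <<'E'
from station import r
import cv2
s=r.sense(); print(s)
for n in("scene","top","wrist"):
    cv2.imwrite(f"pics/{n}0.png",r.capture(n)); print(n,r.camera_model(n))
E
```

```text
pics
{'time_s': 0.0, 'joints': array([ 8.72370300e+01,  2.20894359e+01,  3.79875135e-01, -2.88883524e-02,
       -6.84112757e+01, -1.48151777e+01]), 'joint_velocities': array([ 0.12467186,  0.01217383, -0.07028682, -0.05777764, -0.00376906,
        0.04180512]), 'effort': array([ 1.96219848e-04, -3.90663779e+01,  1.87402368e+01,  4.21963871e+00,
        1.10471938e-02, -1.91434988e-04]), 'tcp_pos': array([0.18857833, 0.59527614, 0.23847444]), 'ee_rot': array([[ 9.53249753e-01, -3.02183030e-01, -5.69942182e-04],
       [-3.02183555e-01, -9.53247479e-01, -2.08389857e-03],
       [ 8.64228375e-05,  2.15870295e-03, -9.99997666e-01]]), 'wrist_force': array([-0.34840733,  0.12275192,  0.43180639]), 'moment': array([-0.03918171, -0.01477513, -0.0155184 ]), 'gripper_width': 1.0026639443286707}
scene {'mtx': array([[437.53356788,   0.        , 325.2145978 ],
       [  0.        , 437.53356788, 239.06205404],
       [  0.        ,   0.        ,   1.        ]]), 'R': array([[-0.06460446,  0.99783153,  0.01258973],
       [ 0.57282404,  0.04741205, -0.81830601],
       [-0.81712844, -0.04565452,
[... 260 characters left out ...]
9, -0.99988125, -0.00245829],
       [-0.99278907, -0.01481262, -0.11895565],
       [ 0.11890511,  0.00425024, -0.99289653]]), 't': array([-0.05907721,  0.45069038,  0.97892657])}
wrist {'mtx': array([[392.35686356,   0.        , 316.99212655],
       [  0.        , 392.35686356, 243.60556754],
       [  0.        ,   0.        ,   1.        ]]), 'mount': array([[ 1.60628389e-03, -9.67929237e-01, -2.51217858e-01,
         6.83586510e-02],
       [ 9.99998665e-01,  1.47985174e-03,  6.92187961e-04,
         2.25419798e-04],
       [-2.98223781e-04, -2.51218634e-01,  9.67930322e-01,
        -1.45043245e-01],
       [ 0.00000000e+00,  0.00000000e+00,  0.00000000e+00,
         1.00000000e+00]])}
```

View pics/scene0.png

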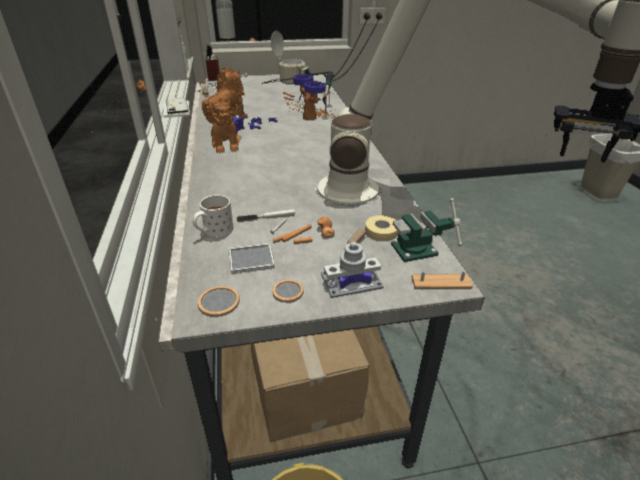

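View pics/top0.png

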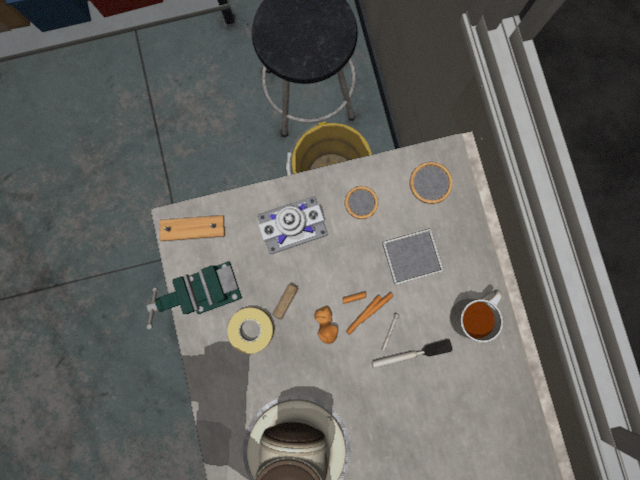

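View pics/wrist0.png

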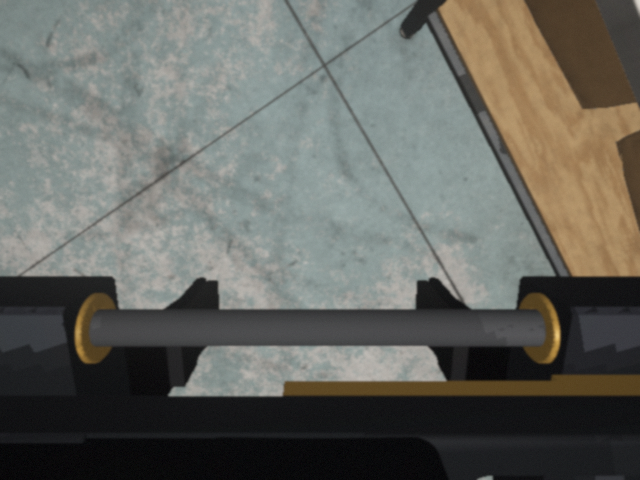

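The scene view shows the press at around (352,270), with the rest at (442,281). The top view shows these:

| Item | Pixel position |
|---|---|
| Press | (292,223) |
| Small cup | (361,202) |
| Large cup | (431,182) |
| Rest | (192,228) |
| Tray | (412,256) |
| Mug | (480,320) |

The wrist camera sees only the floor. Next I'll measure from the top picture.

```bash
cat > h.py <<'E'
from station import r
import numpy as np, cv2
from scipy.spatial.transform import Rotation as Rn
def cam(name,s=None):
    m=r.camera_model(name)
    if name!="wrist": return m["mtx"],m["R"],np.array(m["t"])
    s=s or r.sense()
    T=np.eye(4);T[:3,:3]=s["ee_rot"];T[:3,3]=s["tcp_pos"]
    W=np.linalg.inv(T@m["mount"])
    return m["mtx"],W[:3,:3],W[:3,3]
def unproj(c,uv,z):
    K,R,t=c; uv=np.atleast_2d(uv).astype(float)
    d=np.c_[uv,np.ones(len(uv))]@np.linalg.inv(K).T@R
    o=-R.T@t
    return o+d*((z-o[2])/d[:,2])[:,None]
def proj(c,X):
    K,R,t=c; p=(np.atleast_2d(X)@R.T+t)@K.T
    return p[:,:2]/p[:,2:]
def snap(name,fn):
    s=r.sense(); im=r.capture(name); cv2.imwrite("pics/"+fn,im); return im,cam(name,s),s
def goto(p,yaw=None,s=None):
    """print shift/turn in scaled units to bring the TCP to p, tool straight down with tool y axis along world angle yaw deg"""
    s=s or r.sense(); R=s["ee_rot"]; d=R.T@(np.array(p)-s["tcp_pos"])/0.3
    if yaw is None:
        a=np.degrees(np.arctan2(R[1,1],R[0,1])); 
    else: a=yaw
    c=[]
    for aa in ([a,a+180] if yaw is not None else [a]):
        y=np.array([np.cos(np.radians(aa)),np.sin(np.radians(aa)),0]); z=np.array([0,0,-1.]); x=np.cross(y,z)
        rv=Rn.from_matrix(R.T@np.c_[x,y,z]).as_rotvec()
        c.append(rv/np.pi)
    c=sorted(c,key=np.linalg.norm)
    print("t",round(s["time_s"],2),"tcp",np.round(s["tcp_pos"],4),"F",np.round(s["wrist_force"],1),"w",round(s["gripper_width"],3))
    print("shift",np.round(d,4),"turn",*[np.round(k,4) for k in c],"rows>=",np.ceil(max(np.linalg.norm(d)*300/41.7,np.linalg.norm(c[0])*180/7.16)))
E
python3 - <<'E'
from h import *
im,c,s=snap("top","t1.png")
cv2.imwrite("pics/t1z.png",cv2.resize(im[150:290,145:465],None,fx=2.5,fy=2.5,interpolation=cv2.INTER_CUBIC))
for n,z in [("large_cup",.010),("small_cup",.010),("bar_rest",.010),("wax_tray",.012),("press_bed",.008),("press_bar",.046),("large_weight",.076),("small_weight",.100),("wax_block",.034),("mug",.091)]:
    for o in r.outline_of("top",n)[:1]:
        m=o["pixels"].astype(np.uint8); cs=max(cv2.findContours(m,0,2)[0],key=cv2.contourArea)[:,0]
        P=unproj(c,cs,z)[:,:2]*1000
        rc=cv2.minAreaRect(P.astype(np.float32)); (ec)=cv2.minEnclosingCircle(P.astype(np.float32))
        print(n,round(o["score"],2),"rect",np.round(rc[0],1),np.round(rc[1],1),round(rc[2],1),"circ",np.round(ec[0],1),round(ec[1],1))
E
```

```text
large_cup 0.7 rect [ 556.7 -278.2] [88.4 92.5] 89.7 circ [ 557.3 -278.9] 46.9
small_cup 0.96 rect [ 513.9 -127.6] [67.  67.7] 45.9 circ [ 513.1 -127.9] 35.3
bar_rest 0.97 rect [452.4 233.5] [ 48.7 142.6] 6.0 circ [450.  233.3] 72.7
wax_tray 0.74 rect [ 398.  -236.7] [ 92.9 107.4] 16.1 circ [ 400.1 -235.4] 66.6
press_bed 0.76 rect [435.4   9. ] [ 32.  129.4] 19.8 circ [435.4   9. ] 65.7
large_weight 0.8 rect [461.4  19.6] [58.6 56. ] 1.2 circ [461.3  19.8] 31.0
small_weight 0.66 rect [460.6  18.2] [41.8 40. ] 46.0 circ [461.2  18. ] 21.6
wax_block 0.55 rect [430.6  39.2] [13.3 17.6] 46.3 circ [429.7  38.2] 9.1
mug 0.66 rect [ 281.  -342.8] [96.4 99.8] 0.9 circ [ 287.7 -347.8] 57.4
```

View pics/t1z.png

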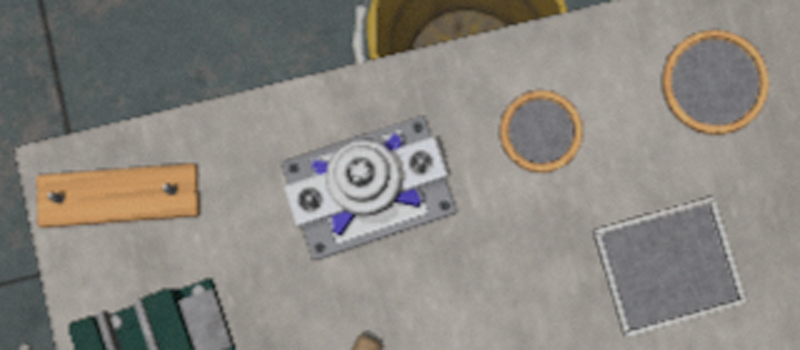

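Run:
```python
from h import *
c=cam("top")
f=lambda zx,zy,z: unproj(c,[145+zx/2.5-.3,150+zy/2.5-.3],z)[0,:2]
for n,a,b,z in [("dowels",(310,199),(421,161),.055),("pins",(56,196),(170,187),.036)]:
    A,B=f(*a,z),f(*b,z); d=A-B; print(n,A,B,np.linalg.norm(d),np.degrees(np.arctan2(d[1],d[0])),(A+B)/2)
t=np.array([f(*q,.012) for q in [(596,230),(712,198),(744,300),(628,334)]]); print(t,t.mean(0)); 
for i in range(4):
    d=t[(i+1)%4]-t[i]; print(np.linalg.norm(d),np.degrees(np.arctan2(d[1],d[0])))
goto([.455,.018,.25],110)
goto([.455,.018,.25],20)
```

```text
dowels [0.44546992 0.06212359] [ 0.47810948 -0.02775609] 0.09562268603931051 109.95835546141383 [0.4617897  0.01718375]
pins [0.44705165 0.27576508] [0.45600587 0.18125179] 0.0949365142863295 95.41206557540244 [0.45152876 0.22850844]
[[ 0.42765967 -0.17592226]
 [ 0.4564587  -0.27450283]
 [ 0.37036685 -0.30049648]
 [ 0.34044201 -0.20283315]] [ 0.39873181 -0.23843868]
0.10270108496540416 -73.71496606339961
0.08993039259065842 -163.19939351090693
0.10214510445746651 107.03549266397337
0.09127494928831889 17.14754152299557
t 0.7 tcp [0.1887 0.5958 0.2396] F [-0.1  0.2 -0.9] w 1.001
shift [ 1.4279  1.568  -0.0349] turn [-0.      0.     -0.2088] [0.     0.     0.7912] rows>= 16.0
t 0.7 tcp [0.1887 0.5958 0.2396] F [-0.1  0.2 -0.9] w 1.001
shift [ 1.4279  1.568  -0.0349] turn [0.     0.     0.2912] [-0.      0.     -0.7088] rows>= 16.0
```

```bash
python3 -m creep '[[1,0.47,0.52,-0.01,0,0,0.1],[1,0.47,0.52,-0.01,0,0,0.1],[1,0.47,0.52,-0.01,0,0,0.1],[1,0.47,0.52,-0.01,0,0,0.1],[1,0.47,0.52,-0.01,0,0,0.1]]'; python3 -c "
from h import *
goto([.455,.018,.25],20)"
```

```text
time_s: 1.12
tcp_pos: [0.2756, 0.4045, 0.2427]
ee_rot: [[0.814, -0.581, 0.0], [-0.581, -0.814, 0.0], [-0.0, -0.0, -1.0]]
wrist_force: [1.2, 0.0, -0.5]
gripper_width: 1.001
t 1.12 tcp [0.2756 0.4045 0.2427] F [ 1.2  0.  -0.5] w 1.001
shift [ 1.2354  0.7005 -0.0248] turn [-1.000e-04  1.000e-04  1.914e-01] [-1.000e-04 -2.000e-04 -8.086e-01] rows>= 11.0
```

```bash
python3 -m creep '[[1,0.61,0.35,-0.01,0,0,0.1],[1,0.61,0.35,-0.01,0,0,0.1],[1,0.61,0.35,-0.01,0,0,0.1],[1,0.61,0.35,-0.01,0,0,0.1],[1,0.61,0.35,-0.01,0,0,0.1]]'; python3 -c "
from h import *
goto([.455,.018,.25],20)"
```

```text
time_s: 1.53
tcp_pos: [0.3619, 0.2148, 0.2461]
ee_rot: [[0.595, -0.804, 0.001], [-0.804, -0.595, 0.001], [-0.0, -0.002, -1.0]]
wrist_force: [1.7, 0.8, 0.8]
gripper_width: 0.998
t 1.53 tcp [0.3619 0.2148 0.2461] F [1.7 0.8 0.8] w 0.998
shift [ 0.7121  0.1407 -0.0136] turn [-0.0005  0.0002  0.0917] [-3.000e-04 -7.000e-04 -9.083e-01] rows>= 6.0
```

```bash
python3 -m creep '[[1,0.7121,0.1407,-0.014,0,0,0.0917],[1,0.7121,0.1407,-0.014,0,0,0.0917],[1,0.7121,0.1407,-0.014,0,0,0.0917],[1,0.7121,0.1407,-0.014,0,0,0.0917],[1,0.7121,0.1407,-0.014,0,0,0.0917]]'; python3 -m creep '[[1,0.03,0,0,0,0,0],[1,0.03,0,0,0,0,0]]'
python3 - <<'E'
from h import *
im,c,s=snap("wrist","w1.png"); goto([.455,.018,.25],20,s)
E
```

```text
time_s: 1.95
tcp_pos: [0.4507, 0.0262, 0.2505]
ee_rot: [[0.342, -0.94, 0.003], [-0.94, -0.342, 0.002], [-0.001, -0.003, -1.0]]
wrist_force: [1.1, -0.3, 0.5]
gripper_width: 0.999
time_s: 2.12
tcp_pos: [0.4544, 0.0152, 0.2506]
ee_rot: [[0.337, -0.941, 0.003], [-0.941, -0.337, 0.002], [-0.001, -0.003, -1.0]]
wrist_force: [-0.6, -0.1, 0.3]
gripper_width: 0.998
t 2.12 tcp [0.4544 0.0152 0.2506] F [-0.6 -0.1  0.3] w 0.998
shift [-0.0083 -0.005   0.0019] turn [-0.001   0.0002 -0.0017] [3.000e-04 1.500e-03 9.983e-01] rows>= 1.0
```

View pics/w1.png

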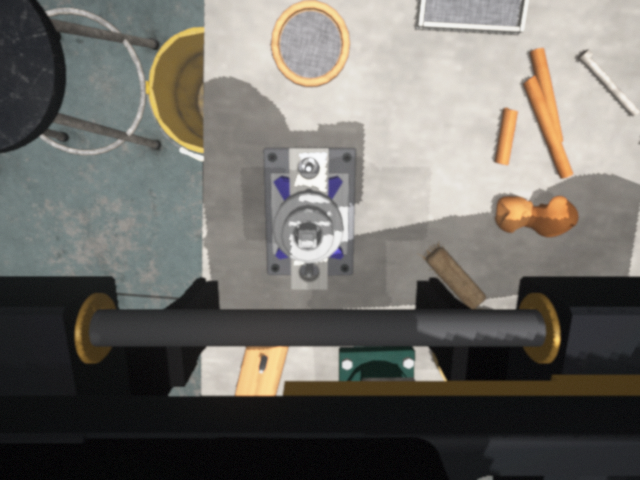

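The wrist picture shows the press square to the tool. The bed holes are at about (278,156), (346,156), (273,269) and (343,268), the dowels at (309,168) and (309,271), the post top at about (307,235), and the small cup at (311,43).

Run:
```python
from h import *
im,c,s=snap("wrist","w2.png")
cv2.imwrite("pics/w2z.png",cv2.resize(im[140:300,240:380],None,fx=3.7,fy=3.7,interpolation=cv2.INTER_CUBIC))
for n,z in [("small_cup",.010),("press_bed",.008),("large_weight",.076),("small_weight",.100)]:
    for o in r.outline_of("wrist",n)[:1]:
        m=o["pixels"].astype(np.uint8); cs=max(cv2.findContours(m,0,2)[0],key=cv2.contourArea)[:,0]
        P=unproj(c,cs,z)[:,:2]*1000
        rc=cv2.minAreaRect(P.astype(np.float32)); (ec)=cv2.minEnclosingCircle(P.astype(np.float32))
        print(n,round(o["score"],2),"rect",np.round(rc[0],1),np.round(rc[1],1),round(rc[2],1),"circ",np.round(ec[0],1),round(ec[1],1))
```

```text
small_cup 0.72 rect [497.    3.3] [12.7 22.4] 18.8 circ [495.8   2.9] 11.3
press_bed 0.96 rect [432.3   8.3] [ 27.9 130.4] 19.6 circ [433.6   8.8] 66.0
large_weight 0.95 rect [462.5  16.2] [59.1 59.8] 17.2 circ [462.4  17.2] 31.1
small_weight 0.84 rect [462.1  16.7] [40.2 43.5] 18.6 circ [462.7  16.8] 22.1
```

View pics/w2z.png

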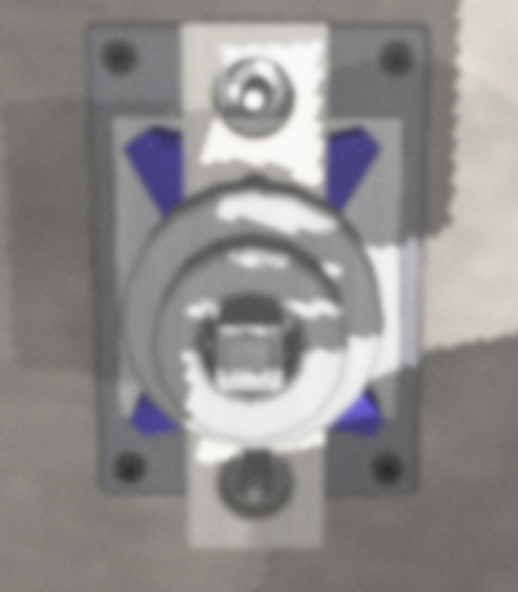

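Both views agree: stack centre at about (0.4623, 0.017), yaw about 20°. Now the small weight.

Run:
```python
from h import *
c=cam("wrist")
f=lambda a,z: unproj(c,[240+(a[0]+.5)/3.7-.5,140+(a[1]+.5)/3.7-.5],z)[0]
A,B=f((253,96),.055),f((256,483),.055);d=B-A;print("dowels",A,B,np.linalg.norm(d),np.degrees(np.arctan2(d[1],d[0])),(A+B)/2)
print("post", f((251,348),.112))
goto([.4622,.0172,.13],19.7)
goto([.4622,.0172,.10],19.7)
```

```text
dowels [ 0.4777458  -0.02423662  0.055     ] [0.44512424 0.06374742 0.055     ] 0.09383687188261576 110.3431125063566 [0.46143502 0.0197554  0.055     ]
post [0.46103228 0.01898614 0.112     ]
t 2.42 tcp [0.4534 0.0188 0.2506] F [-0.5  0.3 -0.3] w 1.0
shift [ 0.0155 -0.0243  0.4022] turn [-0.0011  0.0003  0.0024] [-5.000e-04 -1.700e-03 -9.976e-01] rows>= 3.0
t 2.42 tcp [0.4534 0.0188 0.2506] F [-0.5  0.3 -0.3] w 1.0
shift [ 0.0156 -0.024   0.5022] turn [-0.0011  0.0003  0.0024] [-5.000e-04 -1.700e-03 -9.976e-01] rows>= 4.0
```

```bash
python3 -m creep '[[1,0.015,-0.024,0.40,-0.001,0,0.002],[1,0.015,-0.024,0.40,-0.001,0,0.002],[1,0.015,-0.024,0.40,-0.001,0,0.002],[1,0.015,-0.024,0.40,-0.001,0,0.002]]'
python3 - <<'E'
from h import *
im,c,s=snap("wrist","w3.png"); goto([.4615,.019,.10],19.7)
cv2.imwrite("pics/w3z.png",im[0:400,100:520])
print(proj(c,[.4615,.019,.112]),proj(c,[s["tcp_pos"]]))
E
```

```text
time_s: 2.75
tcp_pos: [0.4572, 0.0169, 0.1246]
ee_rot: [[0.338, -0.941, -0.014], [-0.941, -0.338, -0.003], [-0.002, 0.014, -1.0]]
wrist_force: [-1.3, -0.2, 0.4]
gripper_width: 0.999
t 2.8 tcp [0.4597 0.0173 0.1281] F [-0.3  0.4  0.4] w 0.999
shift [-0.0033 -0.0083  0.0937] turn [0.0027 0.0003 0.0009] [-4.000e-04  4.300e-03 -9.991e-01] rows>= 1.0
[[305.17450964 306.55897965]] [[316.4552342  318.10047962]]
```

View pics/w3z.png

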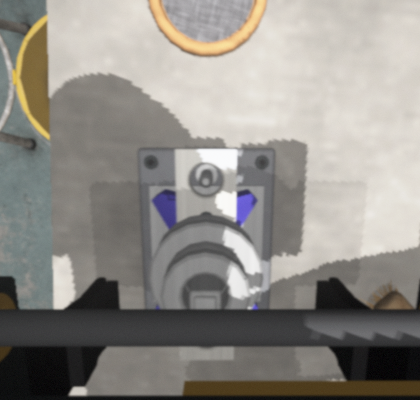

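Post top at about (305,300), which is close to the predicted (305,306). I'll use centre (0.462, 0.018), descend and grip.

```bash
python3 -m creep '[[1,0,-0.009,0.06,0.002,0,0],[1,0,-0.009,0.09,0.002,0,0],[1,0,-0.009,0.0945,0.002,0,0],[1,0,-0.009,0.0945,0.002,0,0]]'; python3 -c "
from h import *
goto([.462,.018,.10],19.7)"
```

```text
time_s: 3.13
tcp_pos: [0.4627, 0.0186, 0.101]
ee_rot: [[0.341, -0.94, -0.001], [-0.94, -0.341, 0.0], [-0.001, 0.001, -1.0]]
wrist_force: [0.7, -0.0, 0.6]
gripper_width: 0.999
t 3.13 tcp [0.4627 0.0186 0.101 ] F [ 0.7 -0.   0.6] w 0.999
shift [0.0012 0.0028 0.0033] turn [0.0002 0.0002 0.0012] [-3.000e-04  3.000e-04 -9.988e-01] rows>= 1.0
```

```bash
for i in 1 2; do python3 -m creep '[[0.45,0,0.002,0.003,0,0,0],[0.3,0,0.002,0.003,0,0,0],[0.3,0,0.002,0.003,0,0,0],[0.3,0,0.002,0.003,0,0,0]]'; done
```

```text
time_s: 3.47
tcp_pos: [0.4625, 0.0185, 0.1008]
ee_rot: [[0.341, -0.94, 0.001], [-0.94, -0.341, 0.001], [-0.001, -0.001, -1.0]]
wrist_force: [-0.3, 0.8, -0.3]
gripper_width: 0.775
time_s: 3.8
tcp_pos: [0.4619, 0.0183, 0.0999]
ee_rot: [[0.341, -0.94, 0.001], [-0.94, -0.341, 0.001], [-0.0, -0.001, -1.0]]
wrist_force: [0.1, -0.1, 0.2]
gripper_width: 0.481
```

```bash
python3 -m creep '[[0.3,0,0,0,0,0,0],[0.3,0,0,0,0,0,0],[0.3,0,0,0,0,0,0]]'; python3 -m creep '[[0.3,0,0,-0.04,0,0,0],[0.3,0,0,-0.1,0,0,0],[0.3,0,0,-0.17,0,0,0],[0.3,0,0,-0.20,0,0,0],[0.3,0,0,-0.20,0,0,0]]';  python3 - <<'E'
from h import *
im,c,s=snap("top","t2.png"); goto([.514,-.128,.12],19.7)
cv2.imwrite("pics/t2z.png",cv2.resize(im[150:290,145:465],None,fx=2.5,fy=2.5))
E
```

```text
time_s: 4.05
tcp_pos: [0.4619, 0.0182, 0.0999]
ee_rot: [[0.341, -0.94, 0.0], [-0.94, -0.341, 0.001], [-0.0, -0.001, -1.0]]
wrist_force: [0.1, -0.4, 0.1]
gripper_width: 0.468
time_s: 4.47
tcp_pos: [0.463, 0.0186, 0.1616]
ee_rot: [[0.341, -0.94, 0.005], [-0.94, -0.341, 0.002], [-0.0, -0.005, -1.0]]
wrist_force: [0.4, -0.1, -1.5]
gripper_width: 0.47
t 4.52 tcp [0.462  0.0184 0.1602] F [-0.3  0.4 -2.6] w 0.466
shift [0.518  0.0032 0.1333] turn [-0.0008  0.0003  0.0011] [-5.000e-04 -1.200e-03 -9.989e-01] rows>= 4.0
```

View pics/t2z.png

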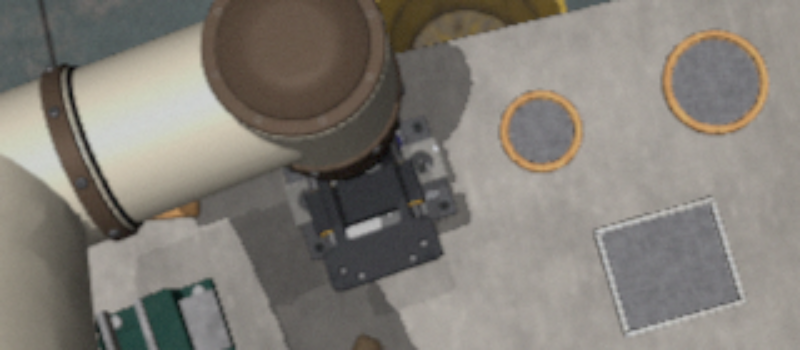

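```bash
python3 -m creep '[[0.3,0.518,0.003,0,0,0,0],[0.3,0.518,0.003,0,0,0,0],[0.3,0.518,0.003,0,0,0,0],[0.3,0.518,0.003,0,0,0,0],[0.3,0.518,0.003,0,0,0,0]]'
python3 - <<'E'
from h import *
R=np.array([[0.337,-0.941,0.003],[-0.941,-0.337,0.002],[-0.001,-0.003,-1.0]])
c=cam("wrist",dict(ee_rot=R,tcp_pos=np.array([.4534,.0188,.2506])))
print(unproj(c,[[272,43],[349,43],[310,0],[310,87]],.01))
im,c,s=snap("wrist","w4.png");goto([.514,-.128,.029],19.7)
E
```

```text
time_s: 4.93
tcp_pos: [0.5146, -0.132, 0.1578]
ee_rot: [[0.335, -0.942, -0.001], [-0.942, -0.335, 0.001], [-0.001, 0.0, -1.0]]
wrist_force: [0.6, 0.4, -2.1]
gripper_width: 0.469
[[ 0.54450834 -0.11253382  0.01      ]
 [ 0.47948305 -0.13589371  0.01      ]
 [ 0.52389023 -0.15641446  0.01      ]
 [ 0.50004907 -0.0892346   0.01      ]]
t 4.98 tcp [ 0.5134 -0.1303  0.1575] F [-0.7  0.2 -1.5] w 0.468
shift [-0.0055 -0.0049  0.4285] turn [ 0.0004  0.0008 -0.0005] [ 1.200e-03 -6.000e-04  9.995e-01] rows>= 4.0
```

View pics/w4.png

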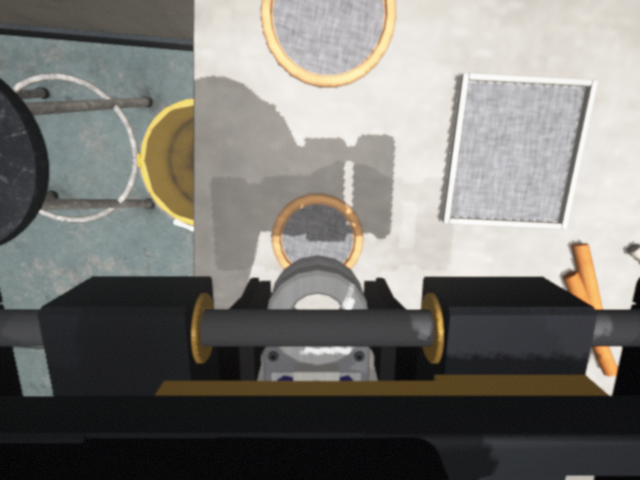

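Wrist picture: the small weight is held. The small cup rim spans columns 273 to 363 with its top at row 194, and the large cup's bottom edge is at (329,87). The tray corners are at (463,75), (596,80), (567,227) and (445,221).

Run:
```python
from h import *
c=cam("wrist")
P=unproj(c,[[273,239],[363,239],[318,194]],.01);print(P)
u=(P[0]-P[1])/np.linalg.norm(P[0]-P[1]); print(np.linalg.norm(P[0]-P[1]),"centre lr",(P[0]+P[1])/2,"from top", P[2]+r.sense()["ee_rot"][:,0]*-.036)
T=unproj(c,[[463,75],[596,80],[567,227],[445,221]],.012);print(T,T.mean(0))
for i in range(4):
    d=T[(i+1)%4]-T[i]; print(np.linalg.norm(d),np.degrees(np.arctan2(d[1],d[0])))
L=unproj(c,[[263,17],[396,17],[329,87]],.01);print(L,(L[0]+L[1])/2, L[2]+.046*r.sense()["ee_rot"][:,0])
```

```text
[[ 0.54340997 -0.11529291  0.01      ]
 [ 0.47832416 -0.13857045  0.01      ]
 [ 0.52255703 -0.15947679  0.01      ]]
0.06912312650083546 centre lr [ 0.51086707 -0.12693168  0.01      ] from top [ 0.51047182 -0.12556603  0.01008976]
[[ 0.45637835 -0.27047888  0.012     ]
 [ 0.36847333 -0.29858643  0.012     ]
 [ 0.33656651 -0.19974945  0.012     ]
 [ 0.42558286 -0.17282063  0.012     ]] [ 0.39675027 -0.23540885  0.012     ]
0.09228936952290932 -162.26836593629838
0.10385948808089787 107.89125462115157
0.09300038629663168 16.831378060211666
0.10239870457361114 -72.49788538009253
[[ 0.59723541 -0.25860439  0.01      ]
 [ 0.51344595 -0.28866851  0.01      ]
 [ 0.54056234 -0.23235431  0.01      ]] [ 0.55534068 -0.27363645  0.01      ] [ 0.55600456 -0.27568473  0.0098853 ]
```

```bash
python3 -c "
from h import *
goto([.512,-.127,.031],19.7)"
```

```text
t 4.98 tcp [ 0.5134 -0.1303  0.1575] F [-0.7  0.2 -1.5] w 0.468
shift [-1.090e-02  3.000e-04  4.219e-01] turn [ 0.0004  0.0008 -0.0005] [ 1.200e-03 -6.000e-04  9.995e-01] rows>= 4.0
```

```bash
python3 -m creep '[[0.3,-0.011,0,0.13,0,0,0],[0.3,-0.011,0,0.26,0,0,0],[0.3,-0.011,0,0.36,0,0,0],[0.3,-0.011,0,0.41,0,0,0],[0.3,-0.011,0,0.42,0,0,0]]'; python3 -m creep '[[0.3,0,0,0.005,0,0,0],[0.3,0,0,0.005,0,0,0]]';python3 -c "
from h import *
goto([.512,-.127,.029],19.7)"
```

```text
time_s: 5.4
tcp_pos: [0.5084, -0.1264, 0.0281]
ee_rot: [[0.336, -0.942, -0.012], [-0.942, -0.336, 0.002], [-0.006, 0.011, -1.0]]
wrist_force: [-2.6, 0.5, 5.4]
gripper_width: 0.469
time_s: 5.57
tcp_pos: [0.5086, -0.1262, 0.0279]
ee_rot: [[0.339, -0.941, -0.012], [-0.941, -0.339, 0.0], [-0.004, 0.012, -1.0]]
wrist_force: [-2.6, -2.6, 9.9]
gripper_width: 0.468
t 5.57 tcp [ 0.5086 -0.1262  0.0279] F [-2.6 -2.6  9.9] w 0.468
shift [ 0.0062 -0.0096 -0.0038] turn [0.0037 0.0014 0.0006] [-0.0022  0.0058 -0.9994] rows>= 1.0
```

```bash
python3 -m creep '[[0.6,0.0,0,-0.002,0.003,0,0],[0.6,0,0,-0.004,0.003,0,0],[0.7,0,0,-0.006,0.003,0,0],[0.75,0,0,-0.006,0.003,0,0]]'; python3 -m creep '[[1,0,0,-0.1,0,0,0],[1,0,0,-0.2,0,0,0],[1,0,0,-0.3,0,0,0],[1,-0.03,0,-0.4,0,0,0],[1,-0.15,0,-0.48,0,0,0]]';python3 - <<'E'
from h import *
im,c,s=snap("wrist","w5.png")
goto([.462,.018,.20],20)
E
```

```text
time_s: 5.9
tcp_pos: [0.5087, -0.1259, 0.0298]
ee_rot: [[0.339, -0.941, -0.003], [-0.941, -0.339, 0.003], [-0.004, 0.002, -1.0]]
wrist_force: [-0.1, -0.1, -0.3]
gripper_width: 0.668
time_s: 6.32
tcp_pos: [0.4962, -0.0868, 0.1753]
ee_rot: [[0.336, -0.942, 0.0], [-0.942, -0.336, 0.003], [-0.002, -0.001, -1.0]]
wrist_force: [0.2, 0.9, 0.6]
gripper_width: 0.978
t 6.37 tcp [ 0.4957 -0.082   0.1795] F [-2.6  2.4  1.5] w 0.989
shift [-0.3519 -0.0082 -0.0676] turn [-0.0025  0.0007 -0.0006] [0.001  0.0039 0.9994] rows>= 3.0
```

View pics/w5.png

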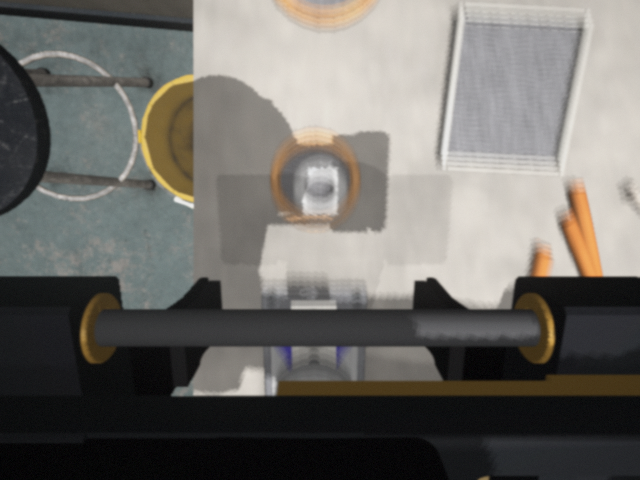

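The small weight lies in its cup at about (322,183). Back to the press.

```bash
python3 -m creep '[[1,-0.352,-0.008,-0.03,-0.0025,0,0],[1,-0.352,-0.008,-0.03,-0.0025,0,0],[1,-0.352,-0.008,-0.03,-0.0025,0,0],[1,-0.352,-0.008,-0.03,-0.0025,0,0],[1,-0.352,-0.008,-0.03,-0.0025,0,0]]';python3 - <<'E'
from h import *
r.capture("wrist");im,c,s=snap("wrist","w6.png")
goto([.462,.018,.20],20)
o=r.outline_of("wrist","large_weight")[0]
cs=max(cv2.findContours(o["pixels"].astype(np.uint8),0,2)[0],key=cv2.contourArea)[:,0]
print(o["score"],cv2.minEnclosingCircle((unproj(c,cs,.076)[:,:2]*1000).astype(np.float32)), proj(c,[.462,.018,.112]))
E
```

```text
time_s: 6.78
tcp_pos: [0.4617, 0.0193, 0.189]
ee_rot: [[0.343, -0.939, -0.0], [-0.939, -0.343, 0.002], [-0.002, -0.001, -1.0]]
wrist_force: [-0.4, -0.6, 0.5]
gripper_width: 1.005
t 6.88 tcp [0.4619 0.0179 0.1884] F [-0.1  0.3 -0.1] w 1.003
shift [-0.0001 -0.0004 -0.0386] turn [ 0.0002  0.0007 -0.0006] [ 1.100e-03 -4.000e-04  9.994e-01] rows>= 1.0
0.81 ((462.3231506347656, 17.560213088989258), 31.677627563476562) [[316.4390353  260.58337333]]
```

View pics/w6.png

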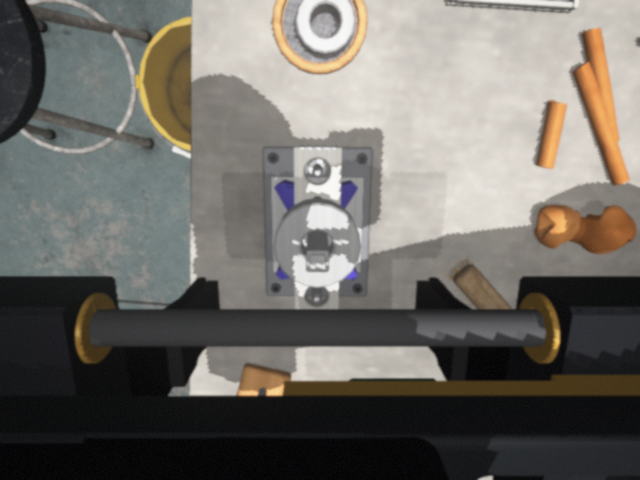

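The small weight is flat in its cup at (325,22). The large weight is centred at (317,245), consistent with (0.462, 0.018). Descending.

```bash
python3 -m creep '[[1,0,0,0.13,0,0,0],[1,0,0,0.25,0,0,0],[1,0,0,0.34,0,0,0],[1,0,0,0.375,0,0,0],[1,0,0,0.381,0,0,0]]';python3 -m creep '[[0.7,0,0,0,0,0,0],[0.6,0,0,0,0,0,0],[0.5,0,0,0,0,0,0],[0.5,0,0,0,0,0,0],[0.5,0,0,0,0,0,0]]';python3 -m creep '[[0.5,0,0,0,0,0,0],[0.5,0,0,0,0,0,0],[0.5,0,0,0,0,0,0]]'; python3 -c "
from h import *
goto([.462,.018,.074],20)"
```

```text
time_s: 7.35
tcp_pos: [0.4599, 0.0159, 0.071]
ee_rot: [[0.337, -0.941, -0.009], [-0.942, -0.337, -0.001], [-0.002, 0.008, -1.0]]
wrist_force: [0.3, 0.8, -0.8]
gripper_width: 0.999
time_s: 7.77
tcp_pos: [0.4608, 0.0162, 0.0719]
ee_rot: [[0.337, -0.941, -0.006], [-0.941, -0.337, 0.0], [-0.002, 0.005, -1.0]]
wrist_force: [1.6, 1.2, 0.6]
gripper_width: 0.707
time_s: 8.02
tcp_pos: [0.4609, 0.0163, 0.0722]
ee_rot: [[0.337, -0.941, -0.005], [-0.941, -0.337, 0.0], [-0.002, 0.005, -1.0]]
wrist_force: [-0.0, 0.3, -0.9]
gripper_width: 0.669
t 8.02 tcp [0.4609 0.0163 0.0722] F [-0.   0.3 -0.9] w 0.669
shift [-0.0041 -0.0052 -0.006 ] turn [ 0.0015  0.0007 -0.0017] [ 0.0011 -0.0024  0.9983] rows>= 1.0
```

```bash
python3 -m creep '[[0.74,0,0,0,0,0,0],[0.74,0,-0.002,-0.01,0.0015,0,0],[0.74,0,-0.004,-0.012,0.0015,0,0],[0.74,0,-0.004,-0.012,0.0015,0,0]]';python3 -m creep '[[0.5,0,0,-0.001,0,0,0],[0.5,0,0,-0.001,0,0,0],[0.5,0,0,-0.001,0,0,0],[0.5,0,0,-0.001,0,0,0]]'; python3 -c "
from h import *
goto([.462,.018,.076],20)"
```

```text
time_s: 8.35
tcp_pos: [0.4624, 0.0168, 0.0762]
ee_rot: [[0.337, -0.941, 0.0], [-0.941, -0.337, 0.002], [-0.002, -0.001, -1.0]]
wrist_force: [-0.2, -0.2, 1.5]
gripper_width: 0.733
time_s: 8.68
tcp_pos: [0.4617, 0.0165, 0.0765]
ee_rot: [[0.337, -0.941, -0.001], [-0.941, -0.337, 0.002], [-0.002, 0.001, -1.0]]
wrist_force: [-2.8, -0.7, 3.3]
gripper_width: 0.671
t 8.68 tcp [0.4617 0.0165 0.0765] F [-2.8 -0.7  3.3] w 0.671
shift [-0.0043 -0.0025  0.0017] turn [ 0.0003  0.0006 -0.0016] [ 1.000e-03 -4.000e-04  9.984e-01] rows>= 1.0
```

```bash
python3 -m creep '[[0.5,0,0,0,0,0,0],[0.5,0,0,-0.04,0,0,0],[0.5,0,0,-0.1,0,0,0],[0.5,0,0,-0.18,0,0,0],[0.5,0,0,-0.25,0,0,0]]'; python3 -m creep '[[0.5,0,0,-0.02,0,0,0],[0.5,0,0,-0.02,0,0,0]]';python3 - <<'E'
from h import *
im,c,s=snap("scene","s2.png")
cv2.imwrite("pics/s2z.png",cv2.resize(im[180:330,180:480],None,fx=2.6,fy=2.6))
goto([.556,-.276,.15],20)
E
```

```text
time_s: 9.1
tcp_pos: [0.4613, 0.0164, 0.1514]
ee_rot: [[0.337, -0.942, -0.003], [-0.942, -0.337, 0.002], [-0.002, 0.002, -1.0]]
wrist_force: [0.2, 0.3, -4.7]
gripper_width: 0.662
time_s: 9.27
tcp_pos: [0.4619, 0.0168, 0.1581]
ee_rot: [[0.337, -0.942, -0.0], [-0.942, -0.337, 0.003], [-0.003, -0.001, -1.0]]
wrist_force: [-0.5, -0.4, -4.2]
gripper_width: 0.667
t 9.32 tcp [0.4608 0.0165 0.1567] F [-1.4 -0.  -4.9] w 0.667
shift [1.0249 0.029  0.0187] turn [ 0.0008  0.0011 -0.002 ] [ 0.0017 -0.0012  0.998 ] rows>= 8.0
```

View pics/s2z.png

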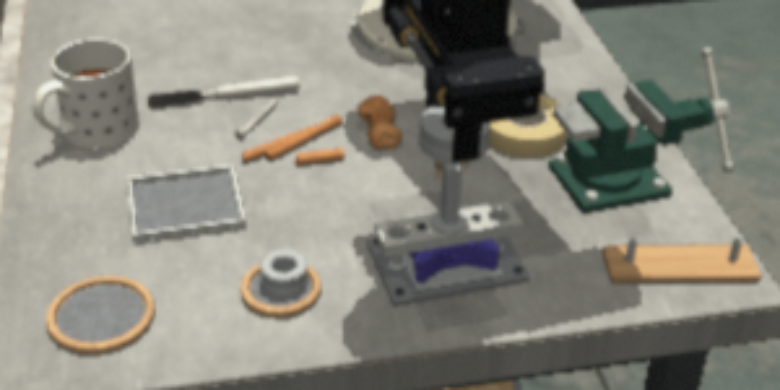

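The large weight is held clear of the post, at about (440,130) in the crop. The small weight sits in its cup. Moving to the large cup.

```bash
python3 -m creep '[[0.5,0.12,0.005,0,0,0,0],[0.5,0.25,0.01,0,0,0,0],[0.5,0.38,0.012,0,0,0,0],[0.5,0.51,0.015,0,0,0,0],[0.5,0.64,0.018,0,0,0,0]]'; python3 -c "
from h import *
goto([.556,-.276,.15],20)"
```

```text
time_s: 9.73
tcp_pos: [0.5193, -0.1675, 0.1532]
ee_rot: [[0.336, -0.942, -0.008], [-0.942, -0.336, 0.003], [-0.006, 0.006, -1.0]]
wrist_force: [1.0, 1.0, -3.7]
gripper_width: 0.664
t 9.73 tcp [ 0.5193 -0.1675  0.1532] F [ 1.   1.  -3.7] w 0.664
shift [0.3817 0.0061 0.0084] turn [ 0.002   0.0019 -0.002 ] [ 0.003  -0.0032  0.998 ] rows>= 3.0
```

```bash
python3 -m creep '[[0.5,0.12,0.002,0,0.002,0.002,0],[0.5,0.24,0.004,0.0,0.002,0.002,0],[0.5,0.34,0.006,0.01,0.002,0.002,0],[0.5,0.38,0.006,0.01,0.002,0.002,0],[0.5,0.382,0.006,0.01,0.002,0.002,0]]'
python3 - <<'E'
from h import *
r.capture("wrist");im,c,s=snap("wrist","w7.png")
goto([.556,-.276,.0335],20)
print(proj(c,[[.556,-.276,.01],[.602,-.276,.01],[.51,-.276,.01]]))
E
```

```text
time_s: 10.15
tcp_pos: [0.5553, -0.2782, 0.1457]
ee_rot: [[0.332, -0.943, -0.005], [-0.943, -0.332, 0.001], [-0.002, 0.004, -1.0]]
wrist_force: [0.3, 0.3, -4.3]
gripper_width: 0.669
t 10.25 tcp [ 0.5547 -0.2757  0.1468] F [-0.5  1.1 -4.8] w 0.668
shift [ 0.0036 -0.0051  0.3776] turn [ 0.0012  0.001  -0.0025] [ 0.0015 -0.0019  0.9975] rows>= 3.0
[[313.94249751 237.68544995]
 [254.27071241 217.17074611]
 [371.93997325 257.62453902]]
```

View pics/w7.png

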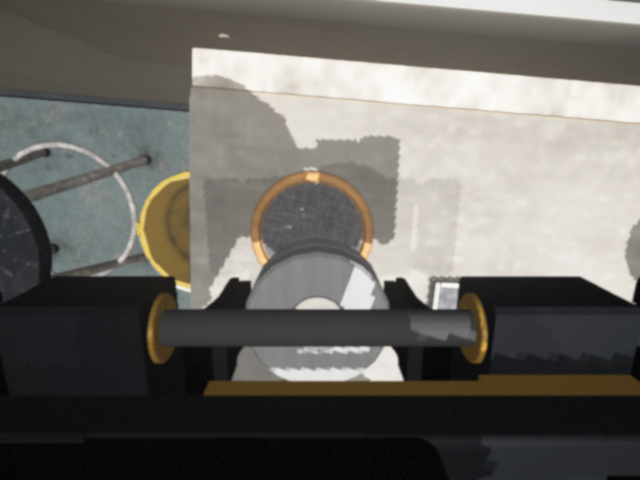

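Run:
```python
from h import *
c=cam("wrist");R=r.sense()["ee_rot"]
P=unproj(c,[[252,231],[373,231],[312,171]],.01);print(P,(P[0]+P[1])/2,P[2]-.046*R[:,0])
```

```text
[[ 0.60050902 -0.26432176  0.01      ]
 [ 0.51663563 -0.2941674   0.01      ]
 [ 0.57345107 -0.32015079  0.01      ]] [ 0.55857233 -0.27924458  0.01      ] [ 0.55805517 -0.27680398  0.01014099]
```

```bash
python3 -m creep '[[0.5,0.013,-0.005,0.12,0.001,0.001,-0.002],[0.5,0.013,-0.005,0.24,0.001,0.001,-0.002],[0.5,0.013,-0.005,0.32,0.001,0.001,-0.002],[0.5,0.013,-0.005,0.36,0.001,0.001,-0.002],[0.5,0.013,-0.005,0.367,0.001,0.001,-0.002]]'; python3 -m creep '[[0.5,0,0,0,0,0,0]]';python3 -c "
from h import *
goto([.557,-.2785,.0315],20)"
```

```text
time_s: 10.67
tcp_pos: [0.5547, -0.2769, 0.0335]
ee_rot: [[0.342, -0.94, -0.007], [-0.94, -0.342, 0.002], [-0.004, 0.006, -1.0]]
wrist_force: [-0.1, 0.3, -4.2]
gripper_width: 0.668
time_s: 10.75
tcp_pos: [0.5556, -0.2764, 0.0341]
ee_rot: [[0.343, -0.939, -0.006], [-0.939, -0.344, 0.001], [-0.003, 0.006, -1.0]]
wrist_force: [1.5, -0.8, -4.6]
gripper_width: 0.671
t 10.75 tcp [ 0.5556 -0.2764  0.0341] F [ 1.5 -0.8 -4.6] w 0.671
shift [ 0.0081 -0.002   0.0087] turn [0.0018 0.0009 0.0005] [-0.0014  0.0028 -0.9995] rows>= 1.0
```

```bash
python3 -m creep '[[0.5,0.006,-0.002,0.005,0.002,0.001,0],[0.5,0.006,-0.002,0.01,0.002,0.001,0],[0.5,0.006,-0.002,0.011,0.002,0.001,0]]'; python3 -m creep '[[0.75,0,0,0,0,0,0],[0.78,0,0,0,0,0,0],[0.85,0,0,0,0,0,0],[0.85,0,0,0,0,0,0]]'; python3 -m creep '[[1,0,0,-0.1,0,0,0],[1,0,0,-0.2,0,0,0],[1,-0.05,0,-0.32,0,0,0],[1,-0.15,0,-0.43,0,0,0],[1,-0.28,0,-0.48,0,0,0]]';python3 - <<'E'
from h import *
r.capture("wrist");im,c,s=snap("wrist","w8.png")
goto([.462,.018,.20],20)
E
```

```text
time_s: 11.0
tcp_pos: [0.5578, -0.278, 0.0324]
ee_rot: [[0.344, -0.939, 0.004], [-0.939, -0.344, -0.001], [0.002, -0.003, -1.0]]
wrist_force: [-0.4, -0.3, -3.8]
gripper_width: 0.667
time_s: 11.33
tcp_pos: [0.5586, -0.2783, 0.0335]
ee_rot: [[0.344, -0.939, 0.006], [-0.939, -0.344, -0.002], [0.004, -0.005, -1.0]]
wrist_force: [0.4, -0.7, -0.0]
gripper_width: 0.821
time_s: 11.75
tcp_pos: [0.5321, -0.2029, 0.1807]
ee_rot: [[0.342, -0.94, 0.014], [-0.94, -0.342, -0.004], [0.009, -0.012, -1.0]]
wrist_force: [1.6, 1.5, 0.6]
gripper_width: 0.991
t 11.85 tcp [ 0.5303 -0.199   0.181 ] F [ 0.7 -0.4 -0.6] w 0.996
shift [-0.7567 -0.0388 -0.0681] turn [-0.0039 -0.0022  0.0019] [ 0.0034 -0.0062 -0.9981] rows>= 6.0
```

View pics/w8.png

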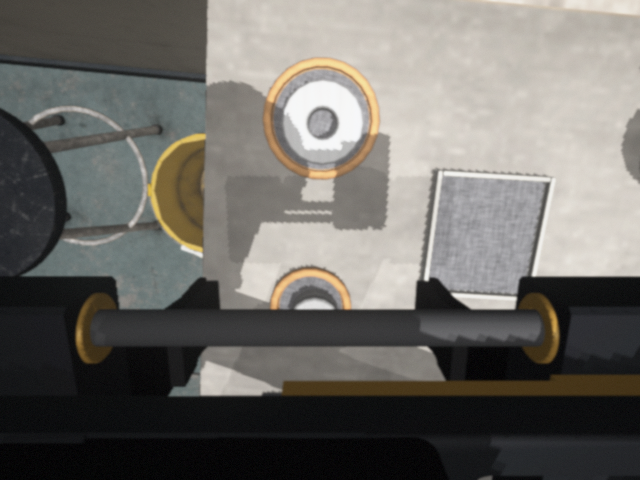

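The large weight lies in its cup at (322,118). The tray corners are at (436,170), (553,178), (530,298) and (425,293). Back for the bar.

```bash
python3 -m creep '[[1,-0.6,-0.03,-0.05,-0.004,-0.002,0.002],[1,-0.6,-0.03,-0.05,-0.004,-0.002,0.002],[1,-0.6,-0.03,-0.05,-0.004,-0.002,0.002],[1,-0.6,-0.03,-0.05,-0.004,-0.002,0.002],[1,-0.6,-0.03,-0.05,-0.004,-0.002,0.002]]'; python3 -c "
from h import *
goto([.462,.018,.20],20)"
```

```text
time_s: 12.27
tcp_pos: [0.4748, -0.0244, 0.1956]
ee_rot: [[0.344, -0.939, 0.001], [-0.939, -0.344, 0.0], [0.0, -0.001, -1.0]]
wrist_force: [1.0, 0.2, -0.8]
gripper_width: 1.001
t 12.27 tcp [ 0.4748 -0.0244  0.1956] F [ 1.   0.2 -0.8] w 1.001
shift [-0.1473 -0.0085 -0.0147] turn [-0.0004 -0.0001  0.0007] [ 1.000e-04 -6.000e-04 -9.993e-01] rows>= 2.0
```

```bash
python3 -m creep '[[1,-0.147,-0.0085,-0.01,0,0,0],[1,-0.147,-0.0085,-0.01,0,0,0],[1,-0.147,-0.0085,-0.01,0,0,0]]'
python3 - <<'E'
from h import *
r.capture("wrist");im,c,s=snap("wrist","w9.png")
cv2.imwrite("pics/w9z.png",cv2.resize(im[130:330,210:410],None,fx=3,fy=3,interpolation=cv2.INTER_CUBIC))
goto([.462,.018,.08],20)
print((proj(c,[[.462,.018,.112],[.462,.018,.055]])-[210,130])*3)
E
```

```text
time_s: 12.52
tcp_pos: [0.4619, 0.0195, 0.1991]
ee_rot: [[0.348, -0.938, 0.002], [-0.938, -0.348, 0.001], [0.0, -0.002, -1.0]]
wrist_force: [-0.3, -1.2, 0.0]
gripper_width: 1.002
t 12.62 tcp [0.4622 0.0176 0.1986] F [ 0.4  0.2 -0.4] w 1.003
shift [-0.0015  0.0007  0.3952] turn [-0.0004 -0.0001  0.0008] [ 2.000e-04 -6.000e-04 -9.992e-01] rows>= 3.0
[[321.63133081 379.08150998]
 [321.72891818 315.34217379]]
```

View pics/w9z.png

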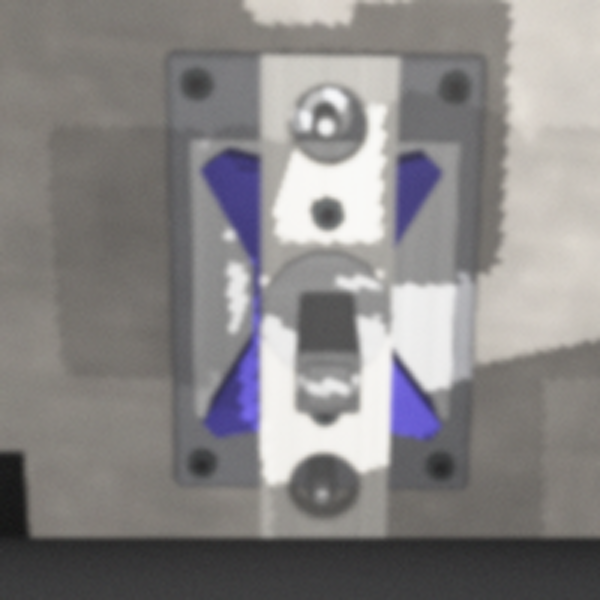

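Post top at (327,382) in the crop, within about 1 mm of prediction. Descending and gripping the post.

```bash
python3 -m creep '[[0.6,-0.001,0.004,0.13,0,0,0],[0.5,-0.001,0.004,0.26,0,0,0],[0.5,-0.001,0.004,0.36,0,0,0],[0.5,-0.001,0.004,0.405,0,0,0],[0.5,-0.001,0.004,0.412,0,0,0]]';python3 -m creep '[[0,0,0,0,0,0,0],[0,0,0,0,0,0,0],[0,0,0,0,0,0,0],[0,0,0,0,0,0,0],[0,0,0,0,0,0,0]]';python3 -m creep '[[0,0,0,0,0,0,0],[0,0,0,0,0,0,0],[0,0,0,0,0,0,0]]'; python3 -c "
from h import *
goto([.462,.018,.075],20)"
```

```text
time_s: 13.03
tcp_pos: [0.4592, 0.0151, 0.0716]
ee_rot: [[0.341, -0.94, -0.006], [-0.94, -0.341, -0.003], [0.0, 0.007, -1.0]]
wrist_force: [0.5, 1.3, -0.2]
gripper_width: 0.705
time_s: 13.45
tcp_pos: [0.4599, 0.0153, 0.0726]
ee_rot: [[0.341, -0.94, -0.004], [-0.94, -0.341, -0.002], [0.0, 0.004, -1.0]]
wrist_force: [0.6, -0.4, 0.2]
gripper_width: 0.32
time_s: 13.7
tcp_pos: [0.4607, 0.0156, 0.0734]
ee_rot: [[0.342, -0.94, -0.002], [-0.94, -0.342, -0.001], [0.001, 0.002, -1.0]]
wrist_force: [0.3, 0.9, 2.9]
gripper_width: 0.159
t 13.7 tcp [0.4607 0.0156 0.0734] F [0.3 0.9 2.9] w 0.159
shift [-0.006  -0.0066 -0.0054] turn [ 0.0006 -0.0002 -0.    ] [-3.e-04 -1.e-03  1.e+00] rows>= 1.0
```

```bash
python3 -m creep '[[0,0,0,0,0,0,0],[0,0,0,0,0,0,0],[0,0,0,0,0,0,0]]'; python3 -m creep '[[0,0,0,-0.03,0,0,0],[0,0,0,-0.08,0,0,0],[0,0,0,-0.14,0,0,0],[0,0,0,-0.19,0,0,0],[0,0,0,-0.2,0,0,0]]'
python3 - <<'E'
from h import *
r.capture("wrist");im,c,s=snap("wrist","w10.png")
goto([.4515,.2285,.13],5.4)
im,c,s=snap("scene","s3.png")
cv2.imwrite("pics/s3z.png",cv2.resize(im[180:330,180:480],None,fx=2.6,fy=2.6))
E
```

```text
time_s: 13.95
tcp_pos: [0.4606, 0.0157, 0.0734]
ee_rot: [[0.342, -0.94, -0.002], [-0.94, -0.342, -0.001], [0.0, 0.002, -1.0]]
wrist_force: [-0.6, 1.0, 0.9]
gripper_width: 0.158
time_s: 14.37
tcp_pos: [0.4619, 0.0161, 0.1359]
ee_rot: [[0.342, -0.94, 0.002], [-0.94, -0.342, 0.0], [0.001, -0.002, -1.0]]
wrist_force: [1.0, -0.2, -2.8]
gripper_width: 0.158
t 14.47 tcp [0.4607 0.0159 0.1339] F [-0.   0.6 -2.6] w 0.157
shift [-0.6766 -0.2133  0.0128] turn [ 0.0003 -0.0001  0.081 ] [ 1.00e-04  4.00e-04 -9.19e-01] rows>= 6.0
```

View pics/w10.png

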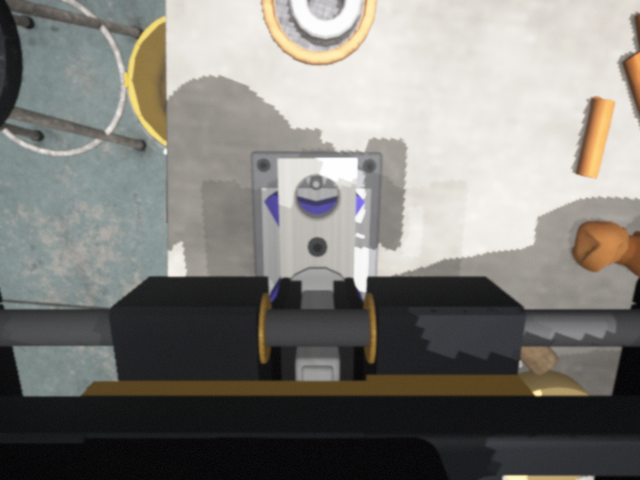

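View pics/s3z.png

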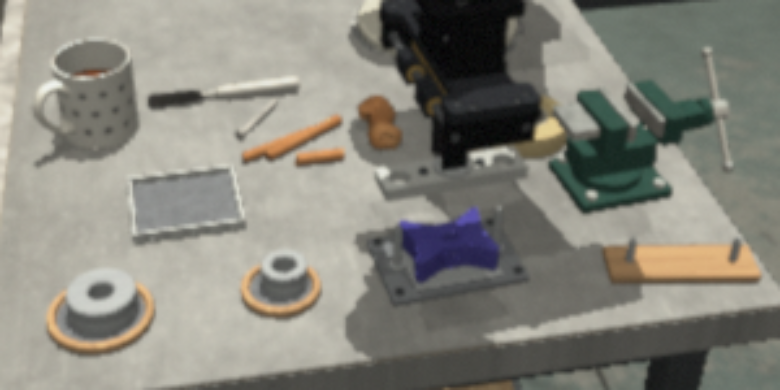

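The bar hangs level and clear of the dowels, and the wax is still on the pad. Next I'll check how close the vise is to the gripper body over the rest.

Run:
```python
from h import *
t=cam("top");sc=cam("scene")
# vise far jaw: top px zoom1 (185,280)->; scene crop (590,100)
for z in (.04,.06,.08,.1,.12):
    A=unproj(t,[[145+185/2.5,150+280/2.5],[145+215/2.5,150+345/2.5],[145+75/2.5,150+320/2.5]],z)
    print(z,np.round(A[:,:2],3).tolist(),np.round((proj(sc,A)-[180,180])*2.6).tolist())
im=cv2.imread("pics/t1.png");cv2.imwrite("pics/vise.png",cv2.resize(im[200:340,140:260],None,fx=4,fy=4))
```

```text
0.04 [[0.378, 0.164], [0.326, 0.137], [0.344, 0.253]] [[600.0, 181.0], [568.0, 149.0], [688.0, 165.0]]
0.06 [[0.377, 0.16], [0.326, 0.133], [0.344, 0.246]] [[598.0, 164.0], [567.0, 132.0], [685.0, 148.0]]
0.08 [[0.376, 0.155], [0.326, 0.129], [0.344, 0.24]] [[596.0, 145.0], [565.0, 115.0], [682.0, 130.0]]
0.1 [[0.375, 0.151], [0.326, 0.126], [0.343, 0.234]] [[594.0, 127.0], [563.0, 97.0], [679.0, 112.0]]
0.12 [[0.374, 0.146], [0.326, 0.122], [0.343, 0.228]] [[591.0, 108.0], [561.0, 80.0], [675.0, 94.0]]
```

View pics/vise.png

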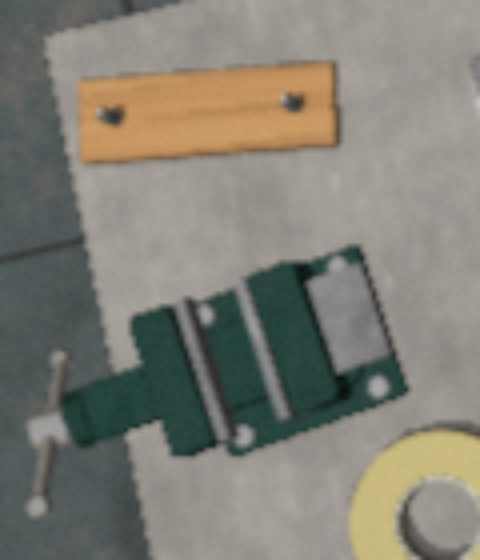

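Run:
```python
from h import *
im=cv2.imread("pics/scene0.png");cv2.imwrite("pics/vs.png",cv2.resize(im[190:300,380:480],None,fx=5,fy=5,interpolation=cv2.INTER_CUBIC))
t=cam("top");sc=cam("scene")
for n,p in (("fixed jaw +x end",(140+240/4,200+283/4)),("fixed jaw back +x",(140+293/4,200+263/4)),("moving jaw +x",(140+185/4,200+300/4))):
  for z in (.08,.1,.12,.14):
    A=unproj(t,[p],z); print(n,z,np.round(A[0],3),np.round((proj(sc,A)-[380,190])*5))
```

```text
fixed jaw +x end 0.08 [0.359 0.192 0.08 ] [[217. 213.]]
fixed jaw +x end 0.1 [0.358 0.186 0.1  ] [[212. 178.]]
fixed jaw +x end 0.12 [0.357 0.181 0.12 ] [[207. 142.]]
fixed jaw +x end 0.14 [0.357 0.176 0.14 ] [[201. 106.]]
fixed jaw back +x 0.08 [0.369 0.166 0.08 ] [[167. 222.]]
fixed jaw back +x 0.1 [0.368 0.161 0.1  ] [[162. 187.]]
fixed jaw back +x 0.12 [0.367 0.157 0.12 ] [[158. 151.]]
fixed jaw back +x 0.14 [0.366 0.152 0.14 ] [[153. 114.]]
moving jaw +x 0.08 [0.35  0.218 0.08 ] [[269. 206.]]
moving jaw +x 0.1 [0.349 0.213 0.1  ] [[263. 171.]]
moving jaw +x 0.12 [0.349 0.207 0.12 ] [[257. 136.]]
moving jaw +x 0.14 [0.349 0.201 0.14 ] [[251.  99.]]
```

View pics/vs.png

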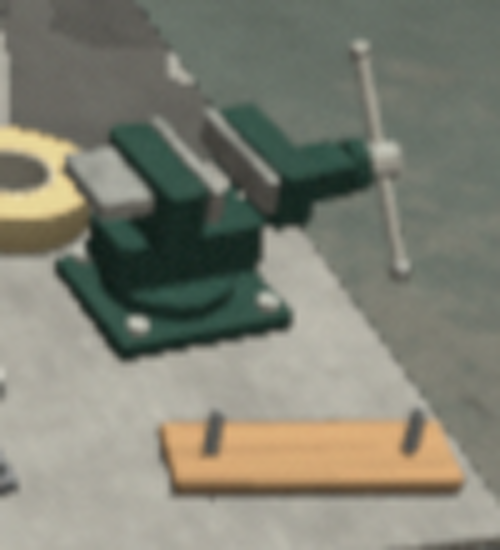

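```bash
python3 - <<'E'
from h import *
s=r.sense();c=cam("wrist",s)
zb=.034+(s["tcp_pos"][2]-.0734)
for n,p,z in (("hole",(317,197),zb+.012),("posttop",(317,370),zb+.078),("boss hole",(317,246),zb+.012)):
    P=unproj(c,[p],z)[0]; print(n,P,"tool",s["ee_rot"].T@(P-s["tcp_pos"]))
E
python3 -m creep '[[0,-0.12,-0.04,-0.01,0,0,0.015],[0,-0.25,-0.08,-0.03,0,0,0.03],[0,-0.38,-0.12,-0.03,0,0,0.045],[0,-0.5,-0.16,-0.03,0,0,0.06],[0,-0.6,-0.19,-0.03,0,0,0.075]]'; python3 -m creep '[[0,-0.03,-0.01,0,0,0,0.01],[0,-0.05,-0.01,0,0,0,0.01],[0,-0.05,-0.01,0,0,0,0.01]]';  python3 - <<'E'
from h import *
r.capture("wrist");im,c,s=snap("wrist","w11.png")
goto([.4515,.2285,.1],5.4)
print(proj(c,[[.4515,.2285,.01],[.456,.1812,.036],[.447,.2758,.036]]))
E
```

```text
hole [ 0.47520178 -0.02671654  0.10563271] tool [0.0450128  0.00016764 0.02740068]
posttop [0.46033096 0.01472899 0.17163271] tool [ 0.00098059  0.00018939 -0.0385996 ]
boss hole [ 0.46754098 -0.00574174  0.10563271] tool [0.0226828  0.00020361 0.02740077]
time_s: 14.93
tcp_pos: [0.4513, 0.2062, 0.1406]
ee_rot: [[0.111, -0.994, -0.005], [-0.994, -0.111, -0.002], [0.002, 0.005, -1.0]]
wrist_force: [1.5, -0.0, -2.7]
gripper_width: 0.161
time_s: 15.18
tcp_pos: [0.4518, 0.2219, 0.1391]
ee_rot: [[0.082, -0.997, -0.007], [-0.997, -0.082, -0.004], [0.004, 0.007, -1.0]]
wrist_force: [-0.3, -0.5, -2.4]
gripper_width: 0.16
t 15.28 tcp [0.4519 0.2203 0.1396] F [ 0.3 -0.5 -2.5] w 0.161
shift [-0.0277 -0.0018  0.1319] turn [ 0.0022 -0.0011 -0.0045] [-0.0017 -0.0035  0.9954] rows>= 1.0
[[314.86953671 251.02382548]
 [313.96155893 189.40966183]
 [315.9154642  327.25504282]]
```

View pics/w11.png

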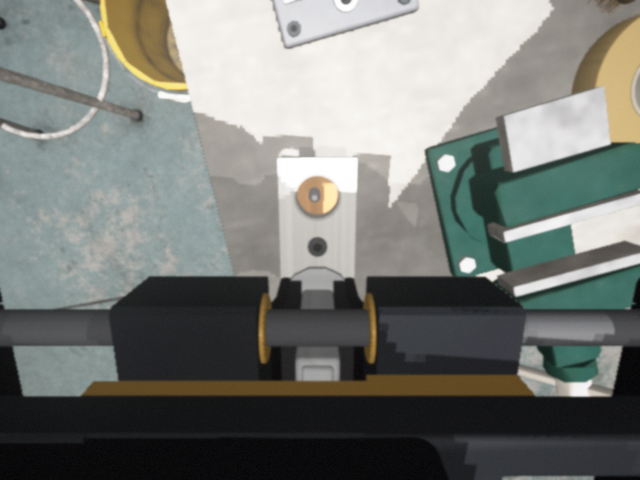

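Run:
```python
from h import *
s=r.sense();c=cam("wrist",s)
P=unproj(c,[(315,196)],.036)[0]; print(P,"tool",s["ee_rot"].T@(P-s["tcp_pos"]))
im=cv2.imread("pics/w11.png");cv2.imwrite("pics/w11z.png",cv2.resize(im[140:270,250:380],None,fx=4.5,fy=4.5,interpolation=cv2.INTER_CUBIC))
```

```text
[0.45512334 0.18479965 0.036     ] tool [ 0.03530822 -0.00110134  0.10371399]
```

View pics/w11z.png

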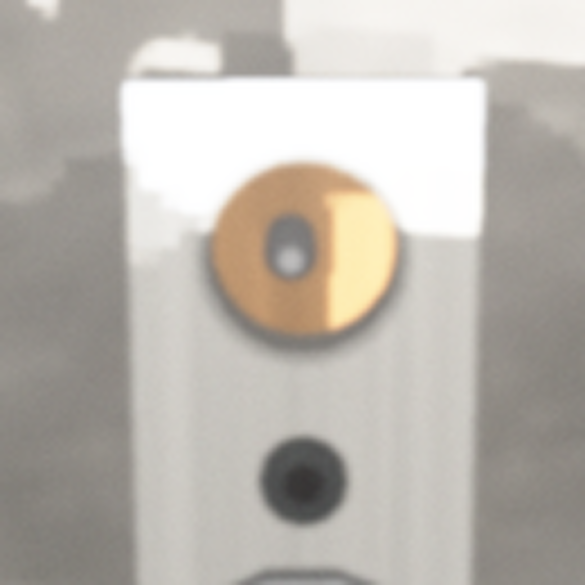

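```bash
python3 -c "
from h import *
goto([.4522,.229,.0825],5.6)"
```

```text
t 15.28 tcp [0.4519 0.2203 0.1396] F [ 0.3 -0.5 -2.5] w 0.161
shift [-0.0294 -0.0046  0.1902] turn [ 0.0023 -0.0011 -0.0057] [-0.0017 -0.0035  0.9943] rows>= 2.0
```

```bash
python3 -m creep '[[0,-0.029,-0.004,0.06,0.002,-0.001,-0.005],[0,-0.029,-0.004,0.12,0.002,-0.001,-0.005],[0,-0.029,-0.004,0.17,0.002,-0.001,-0.005],[0,-0.029,-0.004,0.187,0.002,-0.001,-0.005]]';  python3 -m creep '[[0,0,0,0,0,0,0]]'
python3 - <<'E'
from h import *
r.capture("wrist");im,c,s=snap("wrist","w12.png")
goto([.4522,.229,.0825],5.6)
cv2.imwrite("pics/w12z.png",cv2.resize(im[140:270,250:380],None,fx=4.5,fy=4.5,interpolation=cv2.INTER_CUBIC))
im,c,s=snap("scene","s4.png")
cv2.imwrite("pics/s4z.png",cv2.resize(im[190:310,370:490],None,fx=4.5,fy=4.5,interpolation=cv2.INTER_CUBIC))
E
```

```text
time_s: 15.62
tcp_pos: [0.4506, 0.2262, 0.0812]
ee_rot: [[0.093, -0.996, -0.005], [-0.996, -0.093, -0.004], [0.003, 0.005, -1.0]]
wrist_force: [-0.1, 0.2, -2.8]
gripper_width: 0.159
time_s: 15.7
tcp_pos: [0.4502, 0.2247, 0.0803]
ee_rot: [[0.092, -0.996, -0.007], [-0.996, -0.092, -0.006], [0.005, 0.007, -1.0]]
wrist_force: [-0.3, -0.0, -1.7]
gripper_width: 0.156
t 15.8 tcp [0.4506 0.2252 0.0814] F [ 0.5 -0.1 -2.2] w 0.162
shift [-0.012  -0.0064 -0.0038] turn [ 0.0019 -0.0012 -0.0017] [-0.0019 -0.003   0.9983] rows>= 1.0
```

View pics/w12z.png

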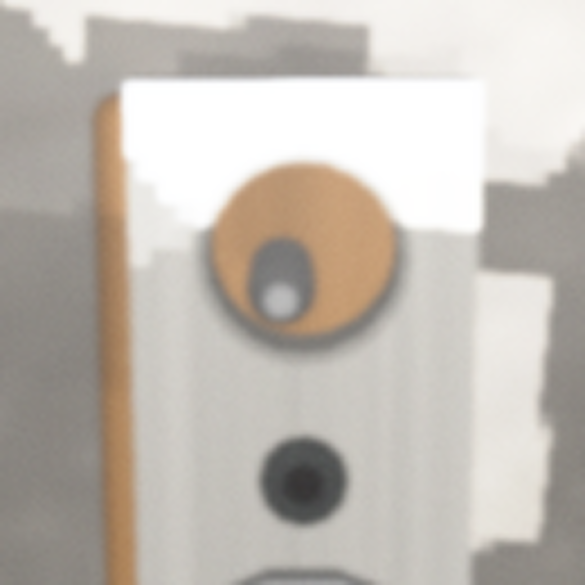

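View pics/s4z.png

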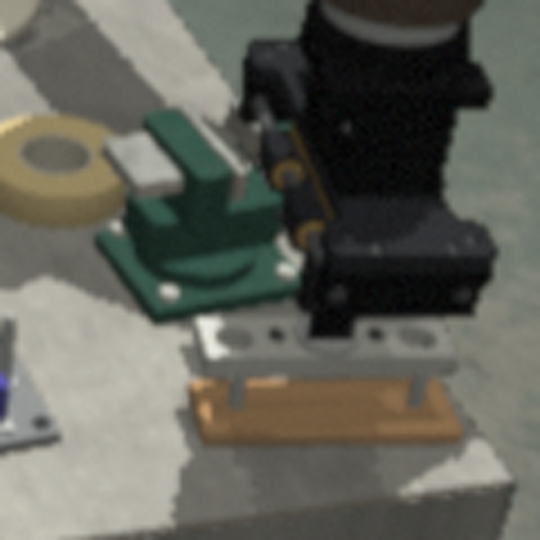

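Run:
```python
from h import *
s=r.sense();c=cam("wrist",s);zb=.034+s["tcp_pos"][2]-.0734
px=lambda a:(250+(a[0]+.5)/4.5-.5,140+(a[1]+.5)/4.5-.5)
P=s["ee_rot"].T@(unproj(c,[px((282,300))],.036)[0]-s["tcp_pos"])
H=s["ee_rot"].T@(unproj(c,[px((305,249))],zb+.012)[0]-s["tcp_pos"])
print(P,H,(P-H)/.3)
print("yaw",np.degrees(np.arctan2(s["ee_rot"][1,1],s["ee_rot"][0,1]))-180)
```

```text
[ 0.03794407 -0.0021935   0.04599725] [0.04592619 0.00026868 0.02753553] [-0.02660707 -0.00820727  0.06153905]
yaw -354.67386233621625
```

```bash
python3 -m creep '[[0,-0.0266,-0.0082,-0.002,0.002,-0.001,-0.002],[0,-0.0266,-0.0082,-0.002,0.002,-0.001,-0.002],[0,-0.0266,-0.0082,-0.002,0.002,-0.001,-0.002]]'
python3 - <<'E'
from h import *
r.capture("wrist");im,c,s=snap("wrist","w13.png")
goto([.4523,.2332,.0825],5.6)
cv2.imwrite("pics/w13z.png",cv2.resize(im[140:270,250:380],None,fx=4.5,fy=4.5,interpolation=cv2.INTER_CUBIC))
im,c,s=snap("scene","s5.png")
cv2.imwrite("pics/s5z.png",cv2.resize(im[190:310,370:490],None,fx=4.5,fy=4.5,interpolation=cv2.INTER_CUBIC))
E
```

```text
time_s: 16.1
tcp_pos: [0.4533, 0.2349, 0.0833]
ee_rot: [[0.1, -0.995, 0.003], [-0.995, -0.1, 0.002], [-0.002, -0.004, -1.0]]
wrist_force: [-0.4, -0.9, -2.4]
gripper_width: 0.158
t 16.2 tcp [0.4528 0.2343 0.0829] F [ 0.5 -0.8 -2. ] w 0.156
shift [0.0035 0.002  0.0012] turn [-0.0007  0.0002  0.0006] [-4.000e-04 -1.200e-03 -9.994e-01] rows>= 1.0
```

View pics/w13z.png

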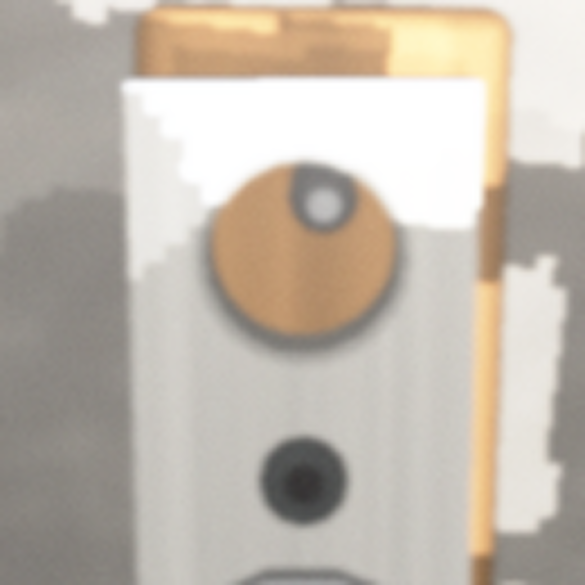

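View pics/s5z.png

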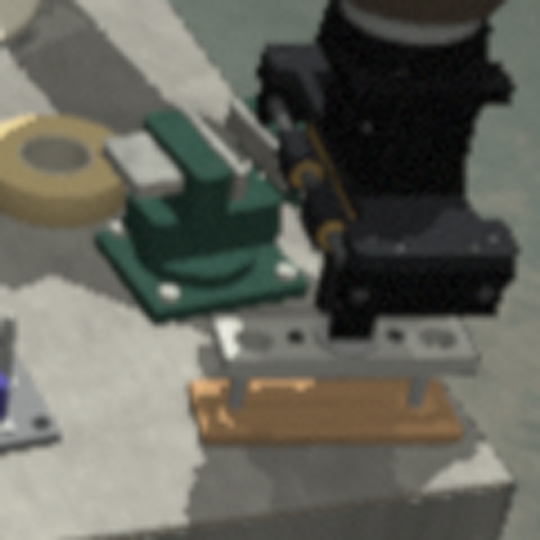

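Run:
```python
from h import *
s=r.sense();c=cam("wrist",s);zb=.034+s["tcp_pos"][2]-.0734
px=lambda a:(250+(a[0]+.5)/4.5-.5,140+(a[1]+.5)/4.5-.5)
P=s["ee_rot"].T@(unproj(c,[px((323,206))],.036)[0]-s["tcp_pos"])
H=s["ee_rot"].T@(unproj(c,[px((305,249))],zb+.012)[0]-s["tcp_pos"])
print(P,H,(P-H)/.3)
```

```text
[0.04807666 0.00224545 0.04667057] [0.04594515 0.00027183 0.02737577] [0.00710503 0.00657875 0.06431602]
```

```bash
python3 -m creep '[[0,0.007,0.0065,0,0,0,0],[0,0.007,0.0065,0.03,0,0,0],[0,0.007,0.0065,0.06,0,0,0],[0,0.007,0.0065,0.085,0,0,0],[0,0.007,0.0065,0.102,0,0,0]]'; python3 -m creep '[[0,0,0,0,0,0,0],[0,0,0,0,0,0,0]]'
python3 - <<'E'
from h import *
im,c,s=snap("wrist","w14.png")
goto([.4523,.2325,.0494],5.6)
cv2.imwrite("pics/w14z.png",cv2.resize(im[140:270,250:380],None,fx=4.5,fy=4.5,interpolation=cv2.INTER_CUBIC))
im,c,s=snap("scene","s6.png")
cv2.imwrite("pics/s6z.png",cv2.resize(im[190:310,370:490],None,fx=4.5,fy=4.5,interpolation=cv2.INTER_CUBIC))
E
```

```text
time_s: 16.67
tcp_pos: [0.4504, 0.2313, 0.0505]
ee_rot: [[0.099, -0.995, 0.0], [-0.995, -0.099, -0.001], [0.001, -0.0, -1.0]]
wrist_force: [-0.4, 0.3, -2.0]
gripper_width: 0.159
time_s: 16.83
tcp_pos: [0.4502, 0.231, 0.0497]
ee_rot: [[0.099, -0.995, -0.001], [-0.995, -0.099, -0.002], [0.002, 0.001, -1.0]]
wrist_force: [0.5, 0.2, -2.9]
gripper_width: 0.16
t 16.88 tcp [0.4504 0.2312 0.0501] F [ 0.2 -0.6 -1.8] w 0.159
shift [-0.0036 -0.0067  0.0023] turn [ 0.0002 -0.0005  0.0005] [ 7.000e-04  3.000e-04 -9.995e-01] rows>= 1.0
```

View pics/w14z.png

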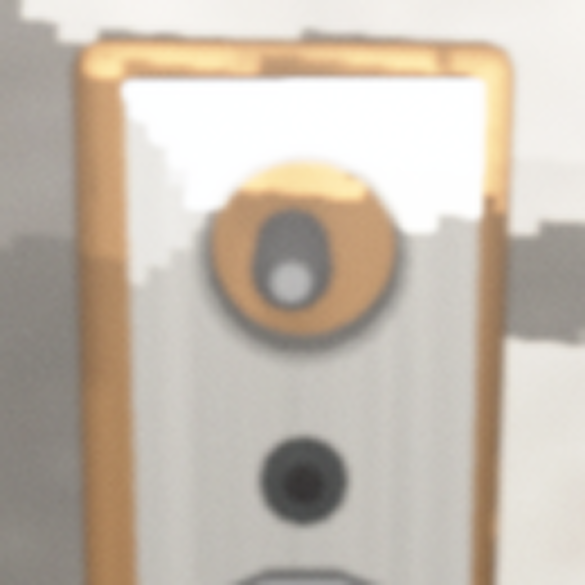

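View pics/s6z.png

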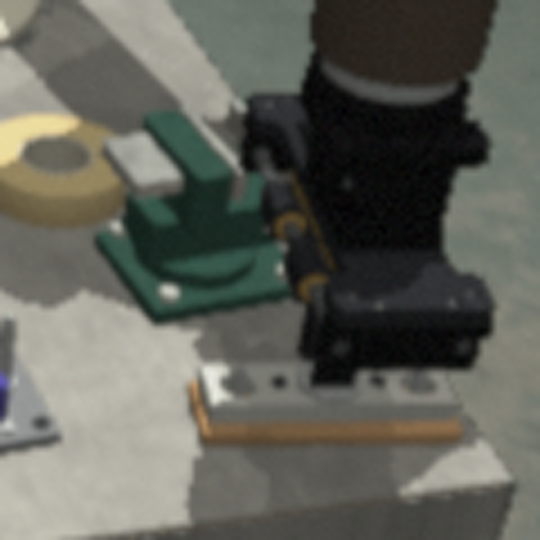

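Both pins are through and the bar is about 1 mm above the wood. Lowering and releasing.

```bash
python3 -m creep '[[0,0,-0.003,0.003,0,0,0],[0,0,-0.003,0.006,0,0,0],[0,0,-0.003,0.006,0,0,0]]'; python3 -m creep '[[0.4,0,0,0,0,0,0],[0.4,0,0,0,0,0,0],[0.4,0,0,0,0,0,0],[0.4,0,0,0,0,0,0]]';python3 -m creep '[[0.4,0,0,-0.05,0,0,0],[0.4,0,0,-0.15,0,0,0],[0.4,0,0,-0.28,0,0,0],[0.4,0,0,-0.4,0,0,0],[0.5,0.03,0,-0.48,0,0,0]]'
python3 - <<'E'
from h import *
im,c,s=snap("scene","s7.png")
cv2.imwrite("pics/s7z.png",cv2.resize(im[190:310,370:490],None,fx=4.5,fy=4.5,interpolation=cv2.INTER_CUBIC))
goto([.462,.018,.20],20)
E
```

```text
time_s: 17.18
tcp_pos: [0.4517, 0.2317, 0.0489]
ee_rot: [[0.099, -0.995, 0.001], [-0.995, -0.099, -0.0], [0.0, -0.001, -1.0]]
wrist_force: [0.6, -1.4, -3.1]
gripper_width: 0.157
time_s: 17.52
tcp_pos: [0.4519, 0.2318, 0.0491]
ee_rot: [[0.099, -0.995, 0.001], [-0.995, -0.099, 0.0], [0.0, -0.001, -1.0]]
wrist_force: [0.1, -0.6, -0.7]
gripper_width: 0.357
time_s: 17.93
tcp_pos: [0.4539, 0.2244, 0.1972]
ee_rot: [[0.101, -0.995, 0.006], [-0.995, -0.101, 0.003], [-0.003, -0.007, -1.0]]
wrist_force: [0.9, 1.7, 0.3]
gripper_width: 0.423
t 17.98 tcp [0.4555 0.2239 0.2011] F [ 0.1 -0.7  3.4] w 0.455
shift [ 0.6851  0.0478 -0.0007] turn [-0.0043  0.0013 -0.0789] [0.0019 0.0062 0.9211] rows>= 5.0
```

View pics/s7z.png

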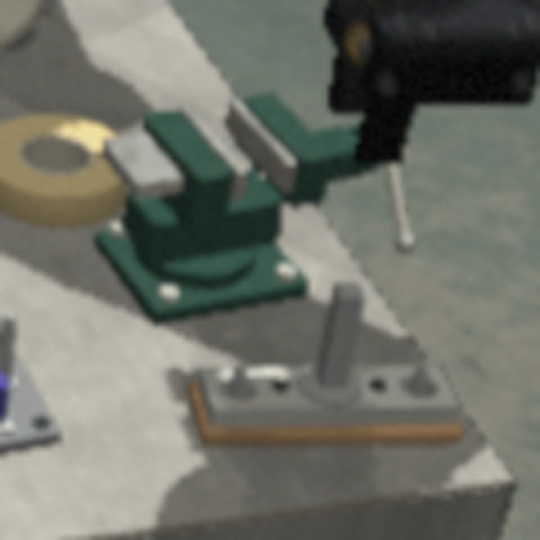

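The bar lies flat on the rest with both pins up through its holes. Now the wax.

```bash
python3 -m creep '[[1,0.685,0.048,0,-0.004,0,-0.079],[1,0.685,0.048,0,-0.004,0,-0.079],[1,0.685,0.048,0,-0.004,0,-0.079],[1,0.685,0.048,0,-0.004,0,-0.079],[1,0.685,0.048,0,-0.004,0,-0.079]]'; python3 -m creep '[[1,0.02,0,0,0,0,0],[1,0.02,0,0,0,0,0],[1,0.02,0,0,0,0,0]]'
python3 - <<'E'
from h import *
r.capture("wrist");im,c,s=snap("wrist","w15.png")
goto([.462,.018,.05],20)
o=r.outline_of("wrist","wax_block")[0]
cs=max(cv2.findContours(o["pixels"].astype(np.uint8),0,2)[0],key=cv2.contourArea)[:,0]
P=(unproj(c,cs,.034)[:,:2]*1000).astype(np.float32)
print(o["score"],cv2.minAreaRect(P), (proj(c,[.462,.018,.034])-[210,130])*3)
cv2.imwrite("pics/w15z.png",cv2.resize(im[130:330,210:410],None,fx=3,fy=3,interpolation=cv2.INTER_CUBIC))
E
```

```text
time_s: 18.4
tcp_pos: [0.4613, 0.0194, 0.1998]
ee_rot: [[0.343, -0.939, 0.0], [-0.939, -0.343, 0.004], [-0.004, -0.002, -1.0]]
wrist_force: [1.1, -0.7, 0.7]
gripper_width: 0.796
time_s: 18.65
tcp_pos: [0.4633, 0.0135, 0.1997]
ee_rot: [[0.342, -0.94, 0.0], [-0.94, -0.342, 0.005], [-0.004, -0.002, -1.0]]
wrist_force: [0.5, -0.3, -0.4]
gripper_width: 0.976
t 18.75 tcp [0.4634 0.0147 0.1997] F [-0.5  0.5 -0.9] w 0.988
shift [-0.01    0.0014  0.499 ] turn [-0.0006  0.0013  0.0008] [-2.000e-03 -9.000e-04 -9.992e-01] rows>= 4.0
0.96 ((462.32421875, 17.951396942138672), (64.36809539794922, 80.74002075195312), 20.055604934692383) [[320.84207917 309.73671743]]
```

View pics/w15z.png

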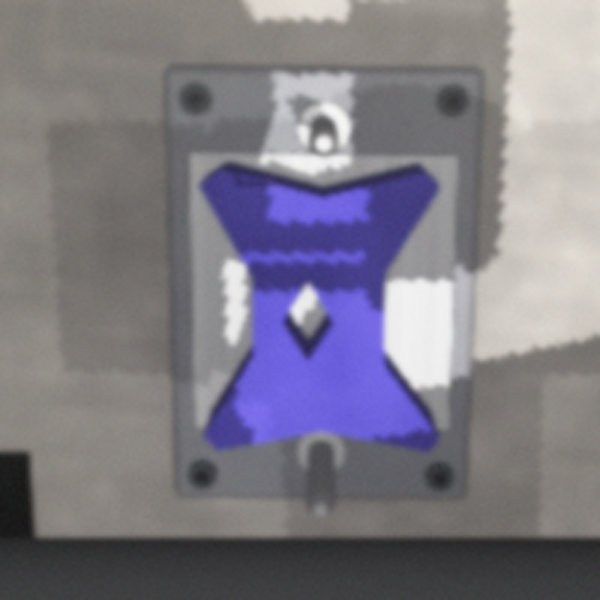

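The wax is at (0.4623, 0.018) with yaw 20°, as expected. The flat of its waist spans rows 260 to 350 in the crop. Descending to grip.

```bash
python3 -m creep '[[1,-0.01,0.002,0.13,-0.001,0.001,0.001],[1,-0.01,0.002,0.26,-0.001,0.001,0.001],[1,-0.01,0.002,0.38,-0.001,0.001,0.001],[0.8,-0.01,0.002,0.48,-0.001,0.001,0.001],[0.7,-0.01,0.002,0.525,-0.001,0.001,0.001]]';python3 -c "
from h import *
goto([.4623,.018,.037],20)"
```

```text
time_s: 19.22
tcp_pos: [0.4594, 0.0188, 0.0386]
ee_rot: [[0.344, -0.939, -0.008], [-0.939, -0.344, -0.002], [-0.001, 0.008, -1.0]]
wrist_force: [-1.2, -0.1, -0.7]
gripper_width: 0.923
t 19.22 tcp [0.4594 0.0188 0.0386] F [-1.2 -0.1 -0.7] w 0.923
shift [ 0.0057 -0.0081  0.0052] turn [0.0026 0.0004 0.0005] [-6.000e-04  4.100e-03 -9.995e-01] rows>= 1.0
```

```bash
python3 -m creep '[[0.65,0.006,-0.006,0.004,0.0026,0,0],[0.6,0.006,-0.006,0.004,0.0026,0,0],[0.6,0.006,-0.006,0.004,0.0026,0,0],[0.55,0.006,-0.006,0.004,0.0026,0,0]]';python3 -c "
from h import *
goto([.4623,.018,.037],20)"
```

```text
time_s: 19.55
tcp_pos: [0.4629, 0.0185, 0.0386]
ee_rot: [[0.345, -0.939, 0.003], [-0.939, -0.345, 0.002], [-0.001, -0.003, -1.0]]
wrist_force: [-0.3, -0.1, 0.9]
gripper_width: 0.627
t 19.55 tcp [0.4629 0.0185 0.0386] F [-0.3 -0.1  0.9] w 0.627
shift [0.0009 0.0025 0.0054] turn [-0.001   0.0003  0.0009] [-5.000e-04 -1.600e-03 -9.991e-01] rows>= 1.0
```

```bash
python3 -m creep '[[0.3,0.001,0.002,0.006,0,0,0],[0.3,0.001,0.002,0.006,0,0,0],[0.3,0.001,0.002,0.006,0,0,0],[0.3,0.001,0.002,0.006,0,0,0],[0.3,0.001,0.002,0.006,0,0,0]]'; python3 -m creep '[[0.3,0,0,0,0,0,0],[0.3,0,0,0,0,0,0],[0.3,0,0,0,0,0,0]]'; python3 -c "
from h import *
goto([.4623,.018,.15],20)"
```

```text
time_s: 19.97
tcp_pos: [0.463, 0.0182, 0.0377]
ee_rot: [[0.345, -0.939, 0.004], [-0.939, -0.345, 0.003], [-0.001, -0.005, -1.0]]
wrist_force: [-0.9, 0.3, 6.9]
gripper_width: 0.437
time_s: 20.22
tcp_pos: [0.463, 0.0182, 0.0378]
ee_rot: [[0.345, -0.939, 0.004], [-0.939, -0.345, 0.003], [-0.001, -0.005, -1.0]]
wrist_force: [-1.2, 0.1, 2.1]
gripper_width: 0.439
t 20.22 tcp [0.463  0.0182 0.0378] F [-1.2  0.1  2.1] w 0.439
shift [-0.0006  0.0006 -0.3741] turn [-0.0016  0.0003  0.0009] [-5.000e-04 -2.500e-03 -9.991e-01] rows>= 3.0
```

```bash
python3 -m creep '[[0.3,0,0,-0.05,0,0,0],[0.3,0,0,-0.15,0,0,0],[0.3,0,0,-0.26,0,0,0],[0.3,0,0,-0.33,0,0,0],[0.3,0,0,-0.36,0,0,0]]'
python3 - <<'E'
from h import *
im,c,s=snap("wrist","w16.png")
goto([.397,-.237,.14],17.3)
E
```

```text
time_s: 20.63
tcp_pos: [0.464, 0.0183, 0.1486]
ee_rot: [[0.345, -0.939, 0.01], [-0.939, -0.345, 0.004], [-0.001, -0.011, -1.0]]
wrist_force: [0.6, 0.0, -1.1]
gripper_width: 0.442
t 20.68 tcp [0.4641 0.0184 0.1488] F [-0.3  0.5  0.8] w 0.44
shift [0.7217 0.504  0.0231] turn [-0.0035  0.0003  0.016 ] [-5.000e-04 -5.500e-03 -9.839e-01] rows>= 7.0
```

View pics/w16.png

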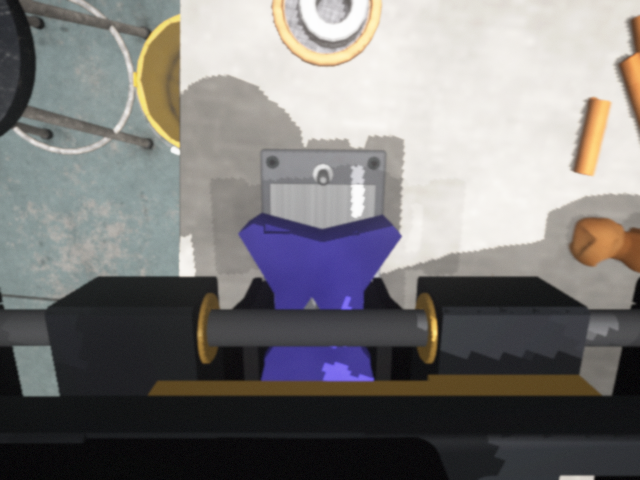

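Run:
```python
from h import *
t=cam("top")
im=cv2.imread("pics/t1.png");cv2.imwrite("pics/mug.png",cv2.resize(im[220:350,380:520],None,fx=4,fy=4,interpolation=cv2.INTER_CUBIC))
f=lambda a:(380+a[0]/4,220+a[1]/4)
print(unproj(t,[(480,320),(500,297),(460,320),(480,300)],.091), unproj(t,[(500,297)],.05))
```

```text
[[ 0.272342   -0.35233578  0.091     ]
 [ 0.3165939  -0.39184854  0.091     ]
 [ 0.27175293 -0.31404347  0.091     ]
 [ 0.31028282 -0.35321539  0.091     ]] [[ 0.31592057 -0.40656007  0.05      ]]
```

View pics/mug.png

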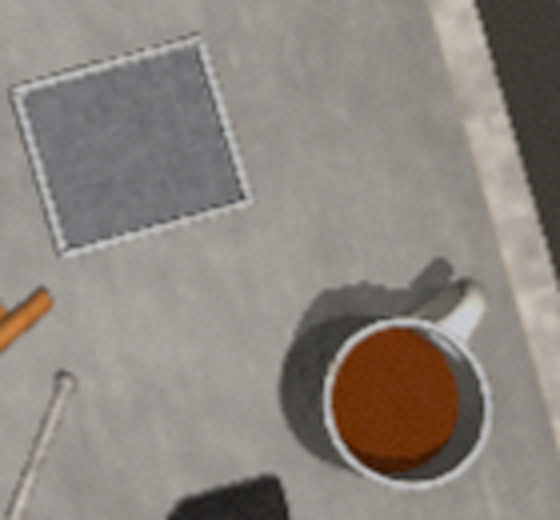

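```bash
python3 -m creep '[[0.3,0.1,0.07,0,-0.003,0,0.003],[0.3,0.2,0.14,0,-0.003,0,0.006],[0.3,0.31,0.216,0,-0.003,0,0.01],[0.3,0.42,0.29,0,-0.003,0,0.013],[0.3,0.53,0.37,0,-0.003,0,0.016]]'
python3 - <<'E'
from h import *
goto([.397,-.237,.14],17.3)
E
```

```text
time_s: 21.1
tcp_pos: [0.4132, -0.1704, 0.1457]
ee_rot: [[0.298, -0.955, -0.002], [-0.955, -0.298, 0.002], [-0.002, 0.001, -1.0]]
wrist_force: [0.4, -0.3, -1.2]
gripper_width: 0.44
t 21.1 tcp [ 0.4132 -0.1704  0.1457] F [ 0.4 -0.3 -1.2] w 0.44
shift [0.1959 0.1176 0.0186] turn [0.0003 0.0008 0.0001] [-1.200e-03  5.000e-04 -9.999e-01] rows>= 2.0
```

The mug's rim centre is at about (0.271, −0.356), which leaves some 30 mm to the gripper body. Continuing over the tray.

```bash
python3 -m creep '[[0.3,0.08,0.05,0,0,0,0],[0.3,0.15,0.1,0,0,0,0],[0.3,0.19,0.115,0,0,0,0],[0.3,0.196,0.118,0,0,0,0]]';python3 -m creep '[[0.3,0,0,0,0,0,0]]'
python3 - <<'E'
from h import *
r.capture("wrist");im,c,s=snap("wrist","w17.png")
goto([.397,-.237,.14],17.3)
T=[.397,-.237];a=np.radians(107.3);y=np.array([np.cos(a),np.sin(a)]);x=np.array([y[1],-y[0]])
Q=[np.r_[T+sx*.047*x+sy*.053*y,.012] for sx,sy in((1,-1),(-1,-1),(-1,1),(1,1))]
print(proj(c,Q))
E
```

```text
time_s: 21.43
tcp_pos: [0.3952, -0.2387, 0.1435]
ee_rot: [[0.294, -0.956, -0.006], [-0.956, -0.294, 0.003], [-0.005, 0.004, -1.0]]
wrist_force: [0.4, 0.4, -0.3]
gripper_width: 0.438
time_s: 21.52
tcp_pos: [0.3944, -0.239, 0.1422]
ee_rot: [[0.292, -0.956, -0.008], [-0.956, -0.292, 0.004], [-0.006, 0.006, -1.0]]
wrist_force: [-0.4, 0.2, -0.6]
gripper_width: 0.434
t 21.62 tcp [ 0.3943 -0.2382  0.1421] F [-0.2 -0.8 -1.1] w 0.435
shift [-0.001  -0.0097  0.0071] turn [ 0.0022  0.002  -0.0013] [ 0.0032 -0.0034  0.9987] rows>= 1.0
[[241.58931605 165.1502237 ]
 [378.45714285 164.58418045]
 [373.31337362 307.11733895]
 [249.02539789 307.94325118]]
```

View pics/w17.png

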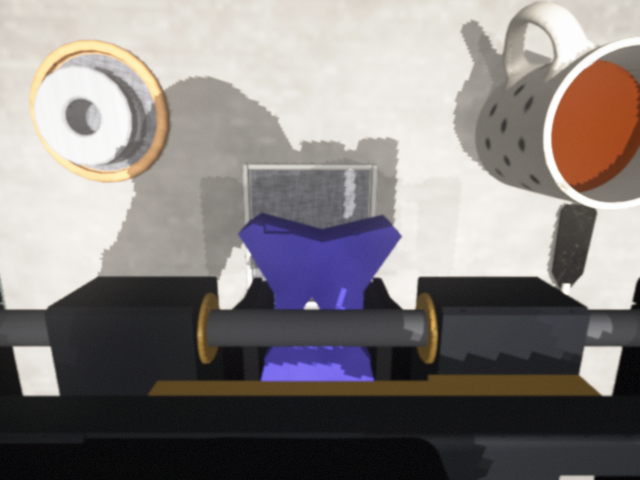

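The tray's far corners are at (244,165) and (377,164), matching the prediction, and it is square with the tool. Lowering.

```bash
python3 -m creep '[[0.3,-0.001,-0.01,0.1,0.002,0.002,-0.001],[0.3,-0.001,-0.01,0.2,0.002,0.002,-0.001],[0.3,-0.001,-0.01,0.29,0.002,0.002,-0.001],[0.3,-0.001,-0.01,0.34,0.002,0.002,-0.001],[0.3,-0.001,-0.01,0.355,0.002,0.002,-0.001]]';python3 -m creep '[[0.3,0,0,0,0,0,0]]'
python3 - <<'E'
from h import *
r.capture("wrist");im,c,s=snap("wrist","w18.png")
goto([.397,-.237,.0318],17.3)
E
```

```text
time_s: 22.03
tcp_pos: [0.3943, -0.2351, 0.0329]
ee_rot: [[0.298, -0.955, -0.007], [-0.955, -0.298, 0.002], [-0.004, 0.006, -1.0]]
wrist_force: [-0.5, 1.0, -0.5]
gripper_width: 0.436
time_s: 22.12
tcp_pos: [0.3942, -0.2343, 0.032]
ee_rot: [[0.299, -0.954, -0.009], [-0.954, -0.299, 0.002], [-0.004, 0.008, -1.0]]
wrist_force: [0.4, -1.4, 1.1]
gripper_width: 0.435
t 22.22 tcp [ 0.3949 -0.2346  0.0332] F [ 0.4  0.3 -0.4] w 0.443
shift [ 0.0097 -0.0042  0.0047] turn [0.0018 0.001  0.0006] [-0.0016  0.0029 -0.9994] rows>= 1.0
```

View pics/w18.png

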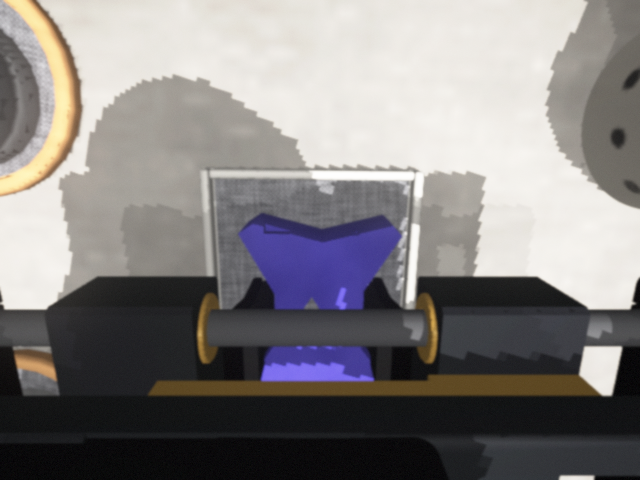

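Run:
```python
from h import *
s=r.sense();c=cam("wrist",s);R=s["ee_rot"]
f=lambda p,z:np.round((R.T@(unproj(c,[p],z)[0]-s["tcp_pos"]))[:2]*1000,1)
print("tray outer corners",f((203,170),.012),f((421,170),.012))
print("wax tips",f((262,213),.030),f((385,215),.030),f((240,235),.030),f((401,235),.030))
```

```text
tray outer corners [ 57.1 -47.3] [57.2 43.6]
wax tips [ 42.2 -20.9] [41.4 26.2] [ 33.5 -29.7] [33.6 32.8]
```

```bash
python3 -m creep '[[0.3,0.006,-0.013,0,0.001,0.001,0],[0.3,0.006,-0.013,0,0.001,0.001,0],[0.3,0.006,-0.013,0,0.001,0.001,0]]'
python3 - <<'E'
from h import *
r.capture("wrist");im,c,s=snap("wrist","w19.png")
goto([.399,-.237,.0318],17.3)
E
```

```text
time_s: 22.47
tcp_pos: [0.4002, -0.2352, 0.0342]
ee_rot: [[0.299, -0.954, -0.0], [-0.954, -0.299, -0.001], [0.001, 0.0, -1.0]]
wrist_force: [0.5, 0.2, -1.3]
gripper_width: 0.437
t 22.57 tcp [ 0.3996 -0.2352  0.0338] F [ 0.   0.1 -0.7] w 0.434
shift [0.0051 0.0035 0.0067] turn [ 0.0005 -0.0002  0.0006] [ 3.000e-04  7.000e-04 -9.994e-01] rows>= 1.0
```

View pics/w19.png

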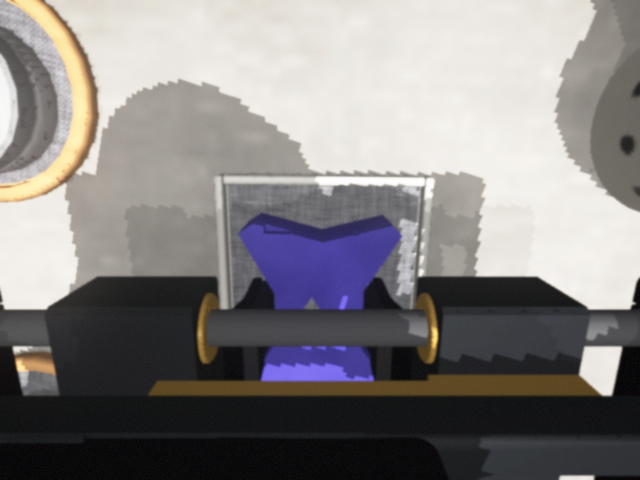

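The wax is now central in the tray sideways (tray columns 222 to 425, wax 240 to 401). Lowering the last 2 mm and releasing.

```bash
python3 -m creep '[[0.3,0.003,0.001,0.003,0,0,0],[0.3,0.003,0.001,0.006,0,0,0],[0.3,0.003,0.001,0.007,0,0,0]]'; python3 -m creep '[[0.6,0,0,0,0,0,0],[0.65,0,0,0,0,0,0],[0.7,0,0,0,0,0,0],[0.7,0,0,0,0,0,0]]'; python3 -m creep '[[0.75,0,0,-0.08,0,0,0],[0.75,0,0,-0.2,0,0,0],[0.75,0,0,-0.33,0,0,0],[0.75,-0.05,0,-0.46,0,0,0],[0.75,-0.1,0,-0.58,0,0,0]]'
python3 - <<'E'
from h import *
r.capture("wrist");im,c,s=snap("wrist","w20.png")
def rect(n,z):
    o=r.outline_of("wrist",n)[0];cs=max(cv2.findContours(o["pixels"].astype(np.uint8),0,2)[0],key=cv2.contourArea)[:,0]
    print(n,round(o["score"],2),cv2.minAreaRect((unproj(c,cs,z)[:,:2]*1000).astype(np.float32)))
rect("wax_tray",.012);rect("wax_block",.028)
print(s["tcp_pos"],s["gripper_width"])
E
```

```text
time_s: 22.82
tcp_pos: [0.3995, -0.2363, 0.0318]
ee_rot: [[0.299, -0.954, -0.001], [-0.954, -0.299, -0.001], [0.001, 0.001, -1.0]]
wrist_force: [-1.2, 0.6, 4.1]
gripper_width: 0.434
time_s: 23.15
tcp_pos: [0.3995, -0.2363, 0.0318]
ee_rot: [[0.299, -0.954, -0.001], [-0.954, -0.299, -0.001], [0.001, 0.001, -1.0]]
wrist_force: [0.4, 0.3, 0.9]
gripper_width: 0.645
time_s: 23.57
tcp_pos: [0.3906, -0.2075, 0.2078]
ee_rot: [[0.298, -0.955, -0.0], [-0.955, -0.298, -0.001], [0.001, 0.001, -1.0]]
wrist_force: [2.3, 0.7, 0.7]
gripper_width: 0.746
wax_tray 0.97 ((398.3468017578125, -237.6209716796875), (93.65386962890625, 105.52437591552734), 16.819988250732422)
wax_block 0.56 ((398.4468688964844, -236.48646545410156), (62.546932220458984, 76.0057373046875), 16.789552688598633)
[ 0.39343803 -0.2072528   0.21505584] 0.7489729544358666
```

View pics/w20.png

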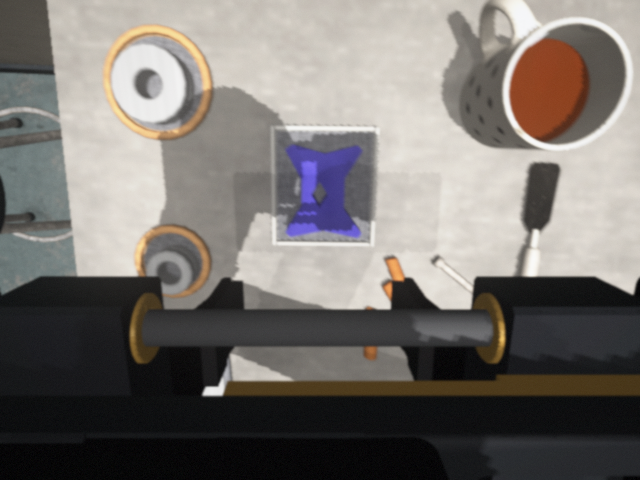

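The wax is central within about 1 mm and square. One last overall look before handing in.

Run:
```python
from h import *
im,c,s=snap("scene","s8.png")
cv2.imwrite("pics/s8z.png",cv2.resize(im[180:330,180:480],None,fx=2.6,fy=2.6,interpolation=cv2.INTER_CUBIC))
```

```text
(no output)
```

View pics/s8z.png

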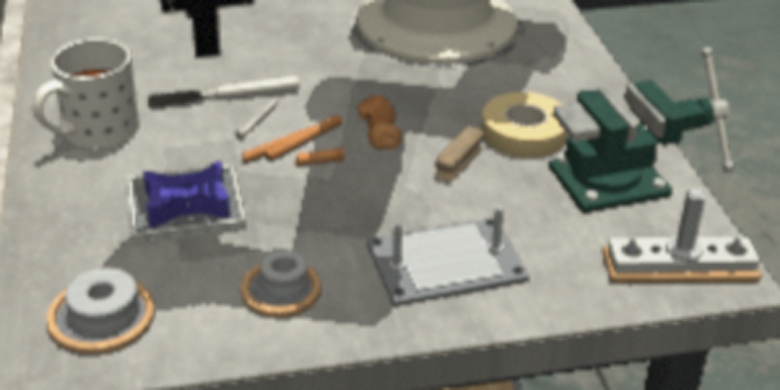

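Everything is in its place: weights flat in their cups (100,295) and (283,278), bar flat with both pins up (632,247) and (737,247), wax flat in the tray (187,190), and the mug unmoved.

```bash
python3 -c "
from station import r
print(r.sense()['time_s'],r.finish_job())"
```

```text
the job is handed in; nothing more can be done
23.8167 None
```

The press is taken apart from the top down and the job was handed in at 23.8 s of the 88 s allowed. I put the small weight in its cup, then the large weight in its cup, then the bar on its rest, then the wax block in the tray.

- **Weights:** in the last pictures both lie flat in their own cups.
- **Bar:** it lies flat on the wood with both pins up through its end holes.
- **Wax block:** it measured about 1 mm from the tray's centre and within 0.1° of square with it.
- **Mug and gripper:** the mug stands where it was. The gripper is open and clear of everything, and the largest wrist force I read was about 10 N.

One measurement disagreed. The top camera put the rest's pins about 4 mm from where the wrist camera saw them, so I lined the bar up by looking at one pin through its hole. It then went on without resistance.

The tray's position across its width was also about 4 mm off at first. I corrected that before releasing the wax.

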